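# Fit the lift spring on the cast table's clamp stud

### The arm

A 6-joint arm with a two-finger parallel gripper is mounted at the origin on the work surface. World frame = base frame: x ahead of the robot, y to its left, z up, the work surface at z = 0. Lengths are in m, angles in rad, forces in N, time in s.
With the tool pointing down it reaches from about 0.35 to 0.775 m from the base axis. Payload 5.5 kg.
Tool frame: the origin (TCP) lies on the centre line of the jaws, within the pads' length; the fingertips stand 11 mm ahead of it and the grasp point (between the pads) lies 8 mm behind it (env.nose_length is the distance from the TCP to the fingertips, in m); x points along the fingers, z is the direction in which the jaws open and shut, and the axes are right-handed (so a half turn about x gives the same grasp; the last joint's range is limited). The gripper opens to 85 mm and grips with 20 to 120 N. Pads are 22 mm wide; open, the fingers measure 114 mm over their backs; the gripper's body (76 mm by 85 mm) begins 54 mm behind the grasp point. The pads swing forward as they close: fully open they stand 13 mm farther back than shut.
Start: joints at [-1.31, 0.313, 0.046, 1.304, 0, 1.431], TCP at [0.224, -0.529, 0.242] pointing down, gripper open.
Joint ranges: [-2.76, 2.76], [-0.86, 1.69], [-1.03, 1.26], [-2.2, 2.34], [-1.47, 1.5], [-3.14, 3.14]. Speed limits (rad/s): [2.57, 2.57, 3.14, 3.14, 3.14, 3.14].

### API

Orientations are given as a unit quaternion [w, x, y, z].
In Python, from workcell import env gives the robot as it stands. The module is installed in compiled form; this text tells all that it offers.
- The arm moves only by the tool step_arm, never from a script. Its argument "moves" is a list that holds one entry, the list of rows, each a list of 7 numbers: the turn, a rotation vector about the tool's x, y, z in rad, then the shift along the tool's x, y, z in m, then the opening, from 0 (shut) to 1 (fully open). In form: [[[rx, ry, rz, tx, ty, tz, grip], ...]]. A call has 1 to 12 rows; each row is the pose to reach, as a shift and turn from the pose measured when the call began, along the tool's axes at that moment; what a row does not reach only later rows make up. A row lasts 1/10 s, in which the tool goes at most 50 mm and 8.59 degrees, less where a joint would pass 70% of its speed; a pose out of reach is approached as far as the arm can. A call with a gripper value outside its range is refused whole. The fingers move at their own pace and stop on an object; "force" is the grip in N (left out, the last holds). Time passes only in rows, so rows that repeat a pose let the fingers close. It gives the time, the measured TCP pose, the force and the opening at its end, in the units of the state.
- env.get_state(): the state, without advancing time (a new reading comes with each control period).
- env.read_camera(name): name is "scene" or "top" or "wrist"; returns (picture, depth): 420x560x3 uint8, red, green, blue; 420x560 float32, m along the optical axis (not along the pixel's ray), 0 where there is no reading.
- env.get_calibration(name): a dict with "mtx" (3x3 intrinsics, pixels), "camera_from_world" (4x4, takes a point from world to camera coordinates); the wrist camera has in their place "T_tool_cam" (4x4, takes a point from camera to tool coordinates, whose origin is the TCP and whose axes are the tool frame's). Camera axes: x right, y down, z forward; pixel columns grow to the right and rows downward; lengths in m; the calibration is good to about 2 mm. The wrist camera is an equidistant fisheye: a pixel r from the principal point sees the ray r / f radians off the axis. A picture is of the moment at which its call begins: read the wrist's pose just before it. get_calibration takes no time and is no camera call.
- env.hand_in(): hands the job in, once; it reports no verdict.
Trained networks look in the newest picture that a camera, given by its name, has taken for a name from the list of things; names that differ only in an ending like _2 or _b are one class to them, and where a whole thing is asked for, a point or a joint stands for the part that bears it (a point fixed in the world has none). Each returns a list of dicts, best first, with "confidence" (0 to 1); they miss things now and then, are a little off and sometimes report something else, mostly with a low value. They report only what shows in the picture. A call takes as long as a camera call. They do not tell look-alikes from the thing itself.
- env.boxes_of(camera, thing): "uv" ([column, row] in pixels, amid what is visible of it).
- env.silhouettes(camera, thing): "mask" (420x560 bool, what is visible of it) and "uv" ([column, row] in pixels, amid what is visible of it).
The state is a dict: "clock": time; "joint_pos": joint angles; "qvel": joint speeds; "tau": joint torques, N m; "tcp_pos": TCP position; "orientation": TCP orientation; "wrist_force": force on the tool from outside, world axes, zero at the start; "ft_torque": the same for the moment, N m; "finger_gap": finger opening in m.
Only numpy, scipy, OpenCV 4.12 (cv2) and the standard library are available. Lean on these libraries where they do the work, as an engineer would, in place of code of your own. Each camera call takes 0.05 s, during which the arm holds its last target.

### The job

Get the tilting cast table ready: slide the clamp strap up along its keyhole until the wide hole is round the stud, lift it off and lay it flat in the aluminium parts tray. Then thread the lift spring, tang end first, over the end of the stud and down until it sits fully home on the table plate, without forcing it: when it snags, feel for the keyway with small twists. Let go of it, and leave the cast, the bur stand and the star knob where they are.

Things in the scene. Friction and masses are not known exactly. Their poses are not given: they have to be found in the camera images.
- stand: Cast table of a dental mill, fixed to the bench: dark foot 112 mm across, ball joint, steel plate 130 mm across sloping 30 deg, rising to +x, low side -x (roughly to the robot). Origin: centre of the foot's underside, z up. Lever with black ball: 81 mm to -x, 28 mm up. Two stop pins, 8 mm thick, 12 mm high, 68 mm apart, near the plate's low rim, 75 mm downhill of the stud.
- stud_foot (a point): Where the clamp stud's axis meets the plate's upper face. z: the stud's axis, square to the plate, 30 deg from vertical; x uphill along the plate; y across. Steel stud: neck 6.8 mm thick for the first 15 mm, then a shank 14.5 mm thick to its end 52 mm above the plate, where a 45 deg bevel 1.25 mm deep narrows it to 12 mm. It stands fast and does not turn.
- stud_tip (a point): Centre of the stud's end face, 52 mm above the plate; axes as stud_foot. A keyway 4 mm wide, its floor 3.4 mm from the axis, runs down one side of the stud from this end into the neck. It faces downhill (-x) only roughly: by chance up to 40 deg to either side, not measured (it shows as a notch in the end face, or can be felt).
- strap_center (a point): Middle of the clamp strap, half-way up. Dark steel bar, 80 mm long (x), 30 wide (y), 12 thick (z), about 160 g; -x end (nose) rounded and solid, grip it there across y (solid to 5 mm short of the middle). It lies on the plate, nose downhill, hung by its keyhole: the stud's neck is in the narrow slot (9 mm wide), 27 mm from the middle to +x. The shank cannot pass the slot.
- strap_hole (a point): Centre of the keyhole's wide hole, 18 mm across, half-way up the strap, 5 mm from its middle to +x. With the strap slid 22 mm uphill (its +x) this hole is round the stud, and the strap lifts off along the stud's axis.
- strap: The clamp strap; axes as strap_center, origin at the middle of its underside.
- spring: Lift spring, bare steel, 22 mm outside, 16 mm bore, 42 mm long, 3 mm wire, about 50 g, too stiff to give by hand. Stands on the bench; origin: centre of its lower end, z its axis. Its upper end is a straight leg pointing out to -x, ending 22 mm from the axis. Grip it across y, clear of the leg.
- spring_foot (a point): Centre of the spring's lower end. Here the wire is bent inwards to a tang, 3 mm wide, 3 mm high, on the -x side (under the leg), ending 4.2 mm from the axis. The tang blocks the bore: it passes over the stud only down the keyway. Axes as the spring's.
- spring_center (a point): Middle of the spring, on its axis, 21 mm above its lower end; axes as the spring's.
- tray: Fixed aluminium parts tray, 170 mm (x) by 150 mm (y), walls 3 mm thick and 14 mm high, floor 3 mm thick, open, empty. Origin: centre of its underside.
- cast: Bystander: plaster cast of a jaw, 56 mm wide, 35 mm high, on a round clear plate 68 mm across. Origin: centre of its underside.
- bur_stand: Bystander: orange block 40 by 70 mm with seven burs under a clear cover, 58 mm high. Origin: centre of its underside.
- star_knob: Bystander: black star knob with a brass insert, 42 mm across, 22 mm high. Origin: centre of its underside.
There are look-alikes about, which are no part of the job. Of the things that look like the stand, the largest one is meant.

How it is judged:
On the way, in this order (a step that is already met when the one before it is completed fails the run):
1. the strap is off the stud and lies flat in the parts tray (x of strap_center in the frame of tray between -0.072 and 0.072 m and y of strap_center in the frame of tray between -0.062 and 0.062 m and z of strap_center in the frame of tray below 0.014 m and angle between strap's own z axis and vertical below 0.12 rad and linear speed of strap below 0.03 m/s), for 0.2 s.
2. the spring is threaded over the end of the stud, its tang in the keyway (x of spring_foot in the frame of stud_foot between -0.004 and 0.004 m and y of spring_foot in the frame of stud_foot between -0.004 and 0.004 m and z of spring_foot in the frame of stud_foot below 0.044 m), for 0.1 s.
At the end, for the whole second after the job is handed in: The spring is home: its tang end within 3 mm of the plate and 3 mm of the stud's axis, in line with the stud within 5 degrees, at rest; the strap lies flat at rest on the tray's floor, its middle inside the tray; both released (x of spring_foot in the frame of stud_foot between -0.003 and 0.003 m and y of spring_foot in the frame of stud_foot between -0.003 and 0.003 m and z of spring_foot in the frame of stud_foot below 0.003 m and angle between the z axis of spring_foot and the z axis of stud_foot, either way round below 0.09 rad and linear speed of each of spring, strap below 0.02 m/s and x of strap_center in the frame of tray between -0.072 and 0.072 m and y of strap_center in the frame of tray between -0.062 and 0.062 m and z of strap_center in the frame of tray below 0.014 m and angle between strap's own z axis and vertical below 0.12 rad); the robot touches nothing.
It fails at once if the spring is forced: pressed on the stud or table with more than 40 N (contact force between spring and stand above 40 N).
It fails at once if the cast is moved more than 20 mm (distance of cast from where it was at the start of the episode above 0.02 m).
It fails at once if the bur stand is moved more than 20 mm (distance of bur_stand from where it was at the start of the episode above 0.02 m).
It fails at once if the star knob is moved more than 20 mm (distance of star_knob from where it was at the start of the episode above 0.02 m).
It also fails if it takes over 72 s, if anything falls off the work surface, if the arm or the gripper's body presses on something with over 40 N, if the wrist force passes 120 N, or if a joint passes its speed limit or range.

## Working session

There is one attempt and no reset: what is moved stays moved. The work goes in short steps, Python scripts to look and compute and a tool call to move; the robot and the scene stay as the last step left them, time stands still between calls to the robot, and variables do not carry over. Pictures are saved under pics/ and viewed, and the job is handed in when it is done.

Besides the shell and the picture viewer there is one more tool, called after ">>>" as name(argument=value, ...) on one line, values as JSON. step_arm: Moves the arm, as the interface text tells. Its arguments: {"type":"object","properties":{"moves":{"type":"array","items":{"type":"array","items":{"type":"array","items":{"type":"number"}}}},"force":{"type":"number"}},"required":["moves"]}

```bash
mkdir -p pics; ls
cat > h.py <<'E'
import numpy as np, cv2
from workcell import env
from scipy.spatial.transform import Rotation as R
def shot(c,name=None):
    s=env.get_state(); im,d=env.read_camera(c)
    if name: cv2.imwrite('pics/%s.png'%name, im[:,:,::-1]); np.savez('pics/%s.npz'%name,im=im,d=d,p=s['tcp_pos'],q=s['orientation'])
    return im,d,s
def pc(c,d):
    """world points per pixel for fixed cams"""
    k=env.get_calibration(c); K=k['mtx']; T=np.linalg.inv(k['camera_from_world'])
    v,u=np.mgrid[0:d.shape[0],0:d.shape[1]]
    P=np.stack([(u-K[0,2])/K[0,0]*d,(v-K[1,2])/K[1,1]*d,d],-1)
    return P@T[:3,:3].T+T[:3,3]
def pcw(d,p,q):
    k=env.get_calibration('wrist');K=k['mtx'];T=k['T_tool_cam']
    v,u=np.mgrid[0:d.shape[0],0:d.shape[1]]
    a=(u-K[0,2])/K[0,0];b=(v-K[1,2])/K[1,1];r=np.hypot(a,b)+1e-9
    t=np.tan(r)
    P=np.stack([a/r*t*d,b/r*t*d,d],-1)
    P=P@T[:3,:3].T+T[:3,3]
    Rm=R.from_quat(np.roll(q,-1)).as_matrix()
    return P@Rm.T+np.array(p)
def Rq(q): return R.from_quat(np.roll(q,-1))
E
python3 - <<'E'
from h import *
for c in ['scene','top','wrist']:
    im,d,s=shot(c,c+'0')
    print(c,{k:np.round(v,3).tolist() for k,v in env.get_calibration(c).items()})
print(s, env.nose_length)
E
```

```text
pics
scene {'mtx': [[389.203, 0.0, 275.667], [0.0, 389.203, 209.417], [0.0, 0.0, 1.0]], 'camera_from_world': [[0.56, 0.828, -0.014, -0.306], [0.67, -0.463, -0.581, -0.289], [-0.487, 0.316, -0.814, 1.238], [0.0, 0.0, 0.0, 1.0]]}
top {'mtx': [[473.627, 0.0, 288.518], [0.0, 473.627, 210.78], [0.0, 0.0, 1.0]], 'camera_from_world': [[-0.028, -1.0, 0.001, -0.006], [-0.989, 0.027, -0.145, 0.581], [0.145, -0.005, -0.989, 0.92], [0.0, 0.0, 0.0, 1.0]]}
wrist {'mtx': [[325.192, 0.0, 276.812], [0.0, 325.192, 208.834], [0.0, 0.0, 1.0]], 'T_tool_cam': [[0.0, -0.273, 0.962, -0.131], [0.0, -0.962, -0.273, 0.068], [1.0, 0.0, -0.0, -0.0], [0.0, 0.0, 0.0, 1.0]]}
{'clock': 0.1, 'joint_pos': array([-1.30962974e+00,  3.13908719e-01,  4.50910781e-02,  1.30362496e+00,
        4.37554698e-06,  1.43122181e+00]), 'qvel': array([-1.12555516e-03, -2.26768657e-03,  3.24954439e-03, -9.14014868e-05,
       -2.10791671e-04, -7.35514044e-05]), 'tau': array([ 2.63078124e-03, -4.81722522e+01,  2.99245584e+01,  1.27479204e-02,
       -1.43376205e-04,  1.09031828e-05]), 'tcp_pos': array([ 0.22419683, -0.52900394,  0.24150686]), 'orientation': array([ 0.5890777 ,  0.39086703,  0.58994728, -0.39009311]), 'wrist_force': array([-0.4456485 ,  0.64064754, -0.48662609]), 'ft_torque': array([-0.00861018, -0.0006157 ,  0.01997906]), 'finger_gap': 0.08533384813347135} 0.011
```

View pics/scene0.png

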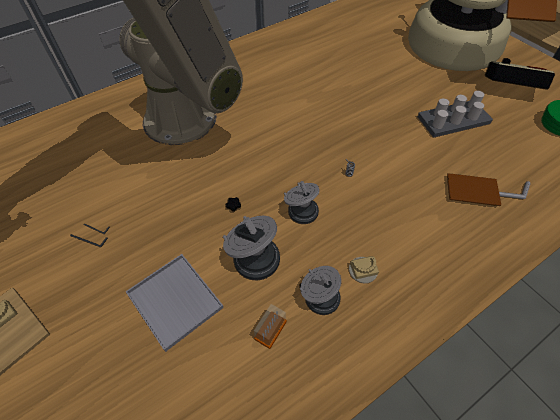

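View pics/top0.png

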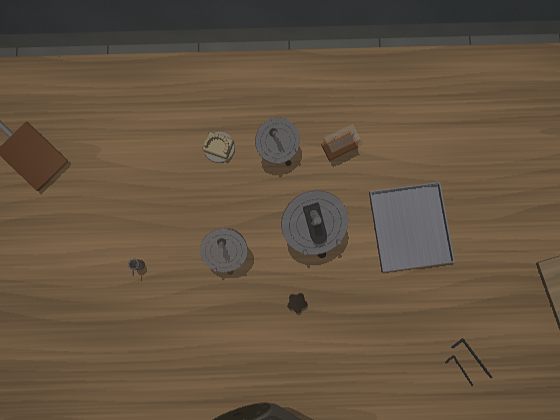

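View pics/wrist0.png

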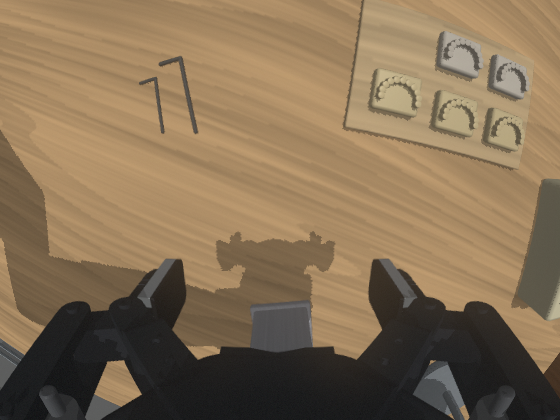

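The scene shows three cast tables, in top-view pixels: (315,222) is the biggest and carries the dark strap, while (277,142) and (224,251) are smaller. The one at (315,222) fits. The tray is at (411,228) and the spring at (137,266). Next I'll measure and enlarge the crops.

Run:
```python
from h import *
z=np.load('pics/top0.npz');im,d=z['im'],z['d'];P=pc('top',d)
for n in ['stand','strap','spring','tray','cast','bur_stand','star_knob']:
    for r in env.silhouettes('top',n)[:4]:
        m=r['mask']; 
        if m.sum()==0: continue
        q=P[m]; print(n,round(r['confidence'],2),np.round(r['uv']),m.sum(),'med',np.round(np.median(q,0),3),'min',np.round(np.percentile(q,2,0),3),'max',np.round(np.percentile(q,98,0),3))
a=cv2.resize(im[180:270,270:360,::-1],(600,600),interpolation=cv2.INTER_CUBIC)
b=cv2.resize(im[250:285,120:155,::-1],(200,200),interpolation=cv2.INTER_CUBIC)
a=np.hstack([a,np.vstack([b,np.zeros((400,200,3),np.uint8)])])
cv2.imwrite('pics/crop0.png',a)
```

```text
stand 0.73 [276. 139.] 1598 med [ 0.721 -0.004  0.071] min [ 0.684 -0.044  0.048] max [0.758 0.037 0.105]
stand 0.68 [313. 220.] 2984 med [ 0.549 -0.068  0.101] min [ 0.493 -0.13   0.034] max [ 0.602 -0.012  0.155]
strap 0.91 [317. 226.] 556 med [ 0.54  -0.073  0.106] min [ 0.51  -0.091  0.087] max [ 0.579 -0.053  0.15 ]
spring 0.64 [135. 266.] 156 med [0.482 0.29  0.03 ] min [0.466 0.281 0.003] max [0.492 0.301 0.045]
tray 0.73 [410. 226.] 5908 med [ 0.545 -0.279  0.005] min [ 0.462 -0.353  0.001] max [ 0.628 -0.202  0.017]
cast 0.87 [218. 149.] 721 med [0.724 0.123 0.024] min [0.701 0.094 0.005] max [0.759 0.151 0.038]
cast 0.22 [412. 224.] 5987 med [ 0.545 -0.279  0.005] min [ 0.463 -0.353  0.001] max [ 0.63  -0.202  0.017]
bur_stand 0.89 [342. 142.] 869 med [ 0.72  -0.133  0.058] min [ 0.697 -0.17   0.003] max [ 0.75  -0.099  0.062]
star_knob 0.68 [297. 300.] 240 med [ 0.397 -0.034  0.023] min [ 0.381 -0.049  0.019] max [ 0.413 -0.018  0.027]
star_knob 0.45 [412. 227.] 5889 med [ 0.545 -0.279  0.005] min [ 0.463 -0.352  0.001] max [ 0.629 -0.203  0.017]
```

View pics/crop0.png

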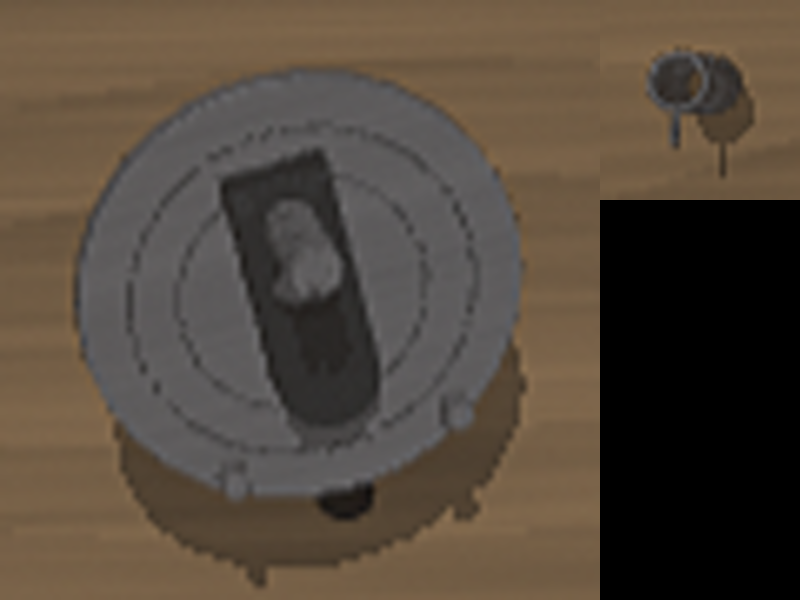

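The crop shows the largest table with the strap, nose downhill at crop (335,415). The stud goes through the keyhole, with a likely notch near (308,295). The two stop pins are at (235,482) and (458,410). Next I'll fit the plate plane, stud axis and strap direction.

Run:
```python
from h import *
from scipy.optimize import least_squares
z=np.load('pics/top0.npz');im,d=z['im'],z['d'];P=pc('top',d)
m=env.silhouettes('top','stand')
m=[r for r in m if r['mask'].sum()>2400][0]['mask']
q=P[m]; 
# RANSAC plane
rng=np.random.default_rng(0);best=None
q2=q[q[:,2]>0.05]
for i in range(800):
    a=q2[rng.choice(len(q2),3,False)]; n=np.cross(a[1]-a[0],a[2]-a[0]); n/=np.linalg.norm(n)+1e-12
    k=np.abs((q2-a[0])@n)<0.0015
    if best is None or k.sum()>best.sum(): best=k
c=q2[best].mean(0);u,s,vt=np.linalg.svd(q2[best]-c);n=vt[2];n*=np.sign(n[2])
print('plane n',n,'tilt',np.degrees(np.arccos(n[2])),'az uphill',np.degrees(np.arctan2(-n[1],-n[0])),best.sum(),'c',c)
up=np.array([-n[0],-n[1],0]);up-=n*(up@n);up/=np.linalg.norm(up);y=np.cross(n,up)
# all pts of the neighbourhood in plate frame
h=(P-c)@n; X=(P-c)@up; Y=(P-c)@y
inpl=(np.abs(h)<0.002)&(np.hypot(X,Y)<0.09)
pts=np.c_[X[inpl],Y[inpl]].astype(np.float32)
hull=cv2.convexHull(pts)[:,0]
f=lambda p:np.hypot(hull[:,0]-p[0],hull[:,1]-p[1])-p[2]
r=least_squares(f,[0,0,.065],loss='soft_l1',f_scale=.001);print('rim',r.x)
# things above plate
near=np.hypot(X-r.x[0],Y-r.x[1])<0.08
for lo,hi in [(.008,.016),(.045,.058),(.02,.045)]:
    k=near&(h>lo)&(h<hi); a=np.c_[X[k],Y[k],h[k]]
    if len(a): print(lo,hi,len(a),'mean',np.round(a.mean(0),4),'min',np.round(a.min(0),4),'max',np.round(a.max(0),4))
k=near&(h>.049)&(h<.056); print(np.round(np.c_[X[k],Y[k],h[k]]*1000,1).tolist()[:60])
k=near&(h>.009)&(h<.0145); a=np.c_[X[k],Y[k]].astype(np.float32)
a=a[a[:,0]>-0.062]
print('rect',cv2.minAreaRect(a)); 
rc=r.x
W=c+up*rc[0]+y*rc[1]; print('plate centre world',W); np.savez('plate0.npz',c=c,n=n,up=up,y=y,W=W)
```

```text
plane n [-0.48261202 -0.13517272  0.86534038] tilt 30.078404740098343 az uphill 15.646799303593523 1833 c [ 0.54953075 -0.07072498  0.10044861]
rim [-0.0027226  -0.00013989  0.06437821]
0.008 0.016 491 mean [-0.0045  0.0001  0.012 ] min [-0.0535 -0.0371  0.008 ] max [0.0388 0.0373 0.016 ]
0.045 0.058 54 mean [0.0263 0.0001 0.0514] min [ 0.0182 -0.0075  0.0451] max [0.0318 0.0071 0.0551]
0.02 0.045 44 mean [0.03   0.001  0.0331] min [ 0.0249 -0.007   0.0205] max [0.0329 0.0071 0.044 ]
[[31.1, -4.0, 49.8], [31.0, 0.1, 51.3], [29.4, -1.9, 49.0], [30.8, -3.2, 53.3], [29.7, -5.0, 52.2], [31.0, 4.1, 52.9], [30.2, 2.3, 52.4], [30.4, 0.8, 54.2], [28.6, -1.2, 51.4], [27.6, -3.0, 50.3], [27.8, -4.6, 52.0], [28.0, -6.1, 53.9], [28.8, 6.1, 50.8], [28.3, 4.4, 51.0], [27.5, 2.6, 50.5], [28.0, 1.1, 52.9], [26.9, -0.7, 51.6], [26.4, -2.4, 51.8], [26.4, -4.0, 53.1], [25.7, -5.8, 52.8], [27.4, 6.7, 51.8], [27.6, 5.1, 53.6], [26.6, 3.3, 52.6], [26.5, 1.7, 53.7], [26.3, 0.0, 54.5], [25.3, -1.8, 53.4], [23.9, -3.7, 51.6], [23.4, -5.4, 51.9], [25.5, 7.1, 51.6], [25.1, 5.4, 52.2], [24.9, 3.8, 52.9], [24.4, 2.1, 53.1], [24.1, 0.4, 53.8], [22.5, -1.5, 51.6], [22.1, -3.2, 51.9], [21.0, -5.1, 50.8], [23.0, 5.8, 51.6], [22.5, 4.1, 51.8], [21.3, 2.3, 50.4], [22.0, 0.8, 53.2], [21.1, -1.0, 52.6], [21.7, -2.4, 55.1], [19.5, -4.6, 51.5], [20.4, 4.5, 51.2], [19.3, -0.5, 52.6], [18.2, -2.4, 51.5]]
rect ((-0.007273998111486435, 0.00024143606424331665), (0.09214124083518982, 0.07437711209058762), 0.18689310550689697)
plate centre world [ 0.54729981 -0.07149511  0.09908408]
```

```bash
cat >> h.py <<'E'
def plate():
    z=np.load('plate.npz'); return z['S'],z['n'],z['up'],z['y']
def plateR(tw=0,flip=1):
    """tool x=-n, z=flip*y, twisted by tw (rad) about tool x"""
    S,n,up,y=plate(); x=-n; zz=flip*y; yy=np.cross(zz,x)
    return R.from_matrix(np.stack([x,yy,zz],1))*R.from_rotvec([tw,0,0])
def delta(p,Rt,s=None):
    s=s or env.get_state(); R0=Rq(s['orientation'])
    t=R0.inv().apply(np.array(p)-s['tcp_pos']); r=(R0.inv()*Rt).as_rotvec()
    print('delta rot',np.round(r,4).tolist(),'shift',np.round(t,4).tolist(),'deg',round(np.degrees(np.linalg.norm(r)),1),'mm',round(1000*np.linalg.norm(t),1))
    return r,t
def st():
    s=env.get_state(); S,n,up,y=plate(); v=s['tcp_pos']-S
    print('clk',round(s['clock'],2),'j',np.round(s['joint_pos'],3),'tcp',np.round(s['tcp_pos'],4),'plateXYh',np.round([v@up,v@y,v@n],4),'F',np.round(s['wrist_force'],1),'M',np.round(s['ft_torque'],2),'gap',round(s['finger_gap'],4))
    return s
E
python3 - <<'E'
from h import *
z=np.load('plate0.npz'); S=z['c']+z['up']*0.0253+z['y']*0.0002
np.savez('plate.npz',S=S,n=z['n'],up=z['up'],y=z['y']); print(S)
print(Rq(env.get_state()['orientation']).as_matrix().round(3))
S,n,up,y=plate()
for f in (1,-1):
    p=S-0.047*up+0.1*n; print(p); r,t=delta(p,plateR(0,f))
st()
E
```

```text
[ 0.57055861 -0.06462768  0.11312858]
[[ 0.     0.921  0.39 ]
 [-0.     0.39  -0.921]
 [-1.    -0.     0.   ]]
[ 0.48313358 -0.08911418  0.17610694]
delta rot [-2.9145, -0.7831, -0.05] shift [0.0662, 0.4101, -0.3045] deg 172.9 mm 515.0
[ 0.48313358 -0.08911418  0.17610694]
delta rot [0.1247, -0.0335, 0.5243] shift [0.0662, 0.4101, -0.3045] deg 30.9 mm 515.0
clk 0.55 j [-1.31   0.313  0.046  1.304 -0.     1.431] tcp [ 0.2243 -0.5295  0.2423] plateXYh [-0.3322 -0.3542  0.3417] F [-0.1  1.2 -0.1] M [-0.04 -0.01 -0.03] gap 0.0857
```

>>> step_arm(moves=[[[0.125, -0.034, 0.524, 0.066, 0.41, -0.305, 1], [0.125, -0.034, 0.524, 0.066, 0.41, -0.305, 1], [0.125, -0.034, 0.524, 0.066, 0.41, -0.305, 1], [0.125, -0.034, 0.524, 0.066, 0.41, -0.305, 1], [0.125, -0.034, 0.524, 0.066, 0.41, -0.305, 1], [0.125, -0.034, 0.524, 0.066, 0.41, -0.305, 1], [0.125, -0.034, 0.524, 0.066, 0.41, -0.305, 1], [0.125, -0.034, 0.524, 0.066, 0.41, -0.305, 1], [0.125, -0.034, 0.524, 0.066, 0.41, -0.305, 1], [0.125, -0.034, 0.524, 0.066, 0.41, -0.305, 1], [0.125, -0.034, 0.524, 0.066, 0.41, -0.305, 1], [0.125, -0.034, 0.524, 0.066, 0.41, -0.305, 1]]])

```text
clock: 1.75
tcp_pos: [0.4829, -0.0858, 0.1761]
orientation: [0.656, 0.558, 0.435, -0.265]
wrist_force: [-0.7, -0.9, 0.2]
finger_gap: 0.0854
```

Run:
```python
from h import *
s=st(); S,n,up,y=plate(); delta(S-0.047*up+0.1*n,plateR(0,-1))
shot('wrist','w1')
```

```text
clk 1.75 j [-0.571 -0.116 -0.73   0.591  0.385  2.365] tcp [ 0.4829 -0.0858  0.1761] plateXYh [-0.0464  0.0033  0.0997] F [-0.7 -0.9  0.2] M [-0.12  0.48  0.05] gap 0.0854
delta rot [0.0046, -0.0021, 0.0002] shift [-0.0004, -0.0006, 0.0033] deg 0.3 mm 3.3
```

View pics/w1.png

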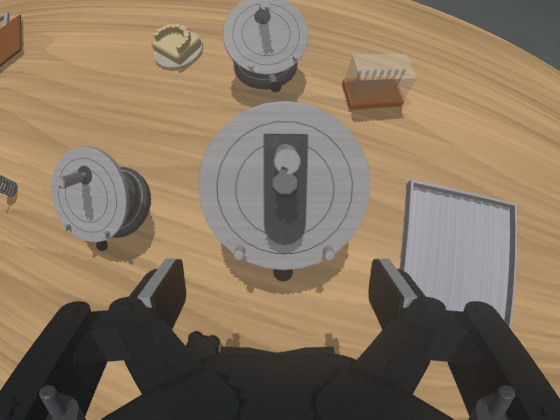

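The view looks down along the stud axis: stud end around (287,162), strap from (285,135) to (285,245), pins at (240,254) and (328,254). Next I'll refine the measurements from this view.

Run:
```python
from h import *
z=np.load('pics/w1.npz');im,d=z['im'],z['d'];P=pcw(d,z['p'],z['q'])
S,n,up,y=plate()
def co(P): v=P-S; return v@up,v@y,v@n
X,Y,h=co(P)
k=(np.abs(h)<.004)&(np.hypot(X+.028,Y)<.06)
Q=P[k]; c=Q.mean(0); n2=np.linalg.svd(Q-c,full_matrices=False)[2][2]; n2*=np.sign(n2[2]); print('n',n,n2,'tilt',np.degrees(np.arccos(n2[2])),'off',(c-S)@n, 'az',np.degrees(np.arctan2(-n2[1],-n2[0])))
hull=cv2.convexHull(np.c_[X[k],Y[k]].astype(np.float32))
k=(np.abs(h)<.004)&(np.hypot(X+.028,Y)<.08); a=np.c_[X[k],Y[k]].astype(np.float32)
print('rim',cv2.minEnclosingCircle(a))
hh=h-(c-S)@n
k=(hh>.048)&(hh<.057)&(np.hypot(X,Y)<.03); a=np.c_[X[k],Y[k]]
print('stud top',k.sum(),a.mean(0),a.min(0),a.max(0),'h',np.median(hh[k]), cv2.minEnclosingCircle(a.astype(np.float32)))
k=(hh>.008)&(hh<.016)&(np.abs(Y)<.022)&(X<.025)&(X>-.08); a=np.c_[X[k],Y[k]].astype(np.float32); print('strap',cv2.minAreaRect(a),np.median(hh[k]))
for s_ in (-1,1):
    k=(hh>.008)&(hh<.016)&(np.abs(Y-s_*.034)<.01)&(X<-.06)&(X>-.09); print('pin',k.sum(),X[k].mean(),Y[k].mean())
cv2.imwrite('pics/c1.png',cv2.resize(im[120:260,220:350,::-1],(557,600),interpolation=cv2.INTER_CUBIC))
```

```text
n [-0.48261202 -0.13517272  0.86534038] [-0.48122454 -0.13446617  0.86622272] tilt 29.977381967597765 off -0.001351958381896985 az 15.611692254360813
rim ((-0.02976612001657486, -0.001830709632486105), 0.06536030769348145)
stud top 490 [-0.00093159 -0.00157751] [-0.00824254 -0.00885864] [0.00565651 0.005795  ] h 0.05184125498333411 ((-0.0018332876497879624, -0.0014088840689510107), 0.0075547643937170506)
strap ((-0.027975022792816162, -0.0015390003100037575), (0.029959823936223984, 0.07990943640470505), 89.45684051513672) 0.011889425380204391
pin 86 -0.07580154205561825 -0.035155801166831015
pin 100 -0.07602635621334913 0.03195030604308673
```

View pics/c1.png

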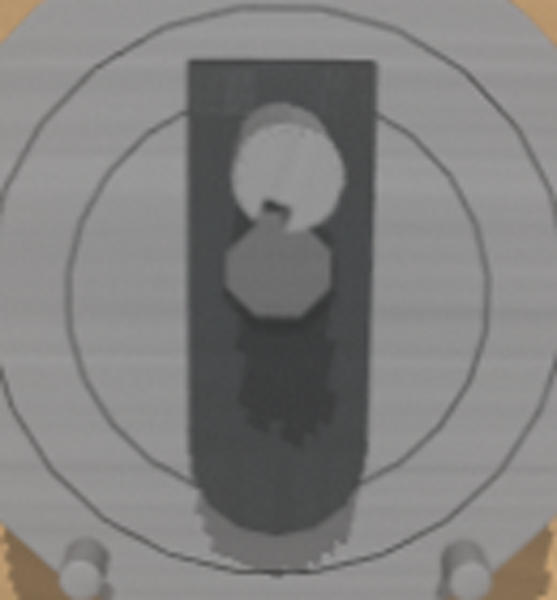

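The keyway notch shows at crop (275,212), with the end-face centre at (288,178), so it lies about 20° off downhill towards image-left (+y). Stud, strap and pins agree with each other to under 1 mm. I'll update the frame and descend to the nose.

Run:
```python
from h import *
S,n,up,y=plate(); S2=S-.0011*up-.0016*y-.00135*n
n=np.array([-0.4815,-0.1346,0.8660]);n/=np.linalg.norm(n)
up=np.array([-n[0],-n[1],0]);up-=n*(up@n);up/=np.linalg.norm(up);y=np.cross(n,up)
np.savez('plate.npz',S=S2,n=n,up=up,y=y); print(S2,up,y)
st(); delta(S2-.047*up+.0125*n,plateR(0,-1))
```

```text
[ 0.57072507 -0.06624263  0.11140907] [0.83406099 0.23315599 0.49998056] [-2.69221856e-01  9.63078186e-01 -1.38777878e-17]
clk 1.8 j [-0.574 -0.116 -0.729  0.592  0.385  2.364] tcp [ 0.4828 -0.0873  0.1763] plateXYh [-0.0458  0.0034  0.1014] F [ 0.5 -0.2  0.5] M [-0.11  0.43  0.03] gap 0.0853
delta rot [0.0034, -0.001, -0.0009] shift [0.0889, -0.0013, 0.0035] deg 0.2 mm 89.0
```

>>> step_arm(moves=[[[0.003, 0, 0, 0.02, -0.001, 0.0035, 0.55], [0.003, 0, 0, 0.04, -0.001, 0.0035, 0.55], [0.003, 0, 0, 0.055, -0.001, 0.0035, 0.55], [0.003, 0, 0, 0.065, -0.001, 0.0035, 0.55], [0.003, 0, 0, 0.075, -0.001, 0.0035, 0.55], [0.003, 0, 0, 0.075, -0.001, 0.0035, 0.55]]])

```text
clock: 2.4
tcp_pos: [0.5188, -0.0813, 0.1099]
orientation: [0.654, 0.559, 0.434, -0.267]
wrist_force: [0.4, 1.1, -0.4]
finger_gap: 0.0467
```

Run:
```python
from h import *
s=st(); S,n,up,y=plate(); delta(S-0.047*up+0.0125*n,plateR(0,-1))
shot('wrist','w2')
```

```text
clk 2.4 j [-0.51   0.032 -0.786  0.365  0.361  2.432] tcp [ 0.5188 -0.0813  0.1099] plateXYh [-0.0476 -0.0005  0.0258] F [ 0.4  1.1 -0.4] M [-0.11  0.46 -0.04] gap 0.0467
delta rot [-0.001, -0.0013, 0.0003] shift [0.0133, 0.0006, -0.0005] deg 0.1 mm 13.3
```

View pics/w2.png

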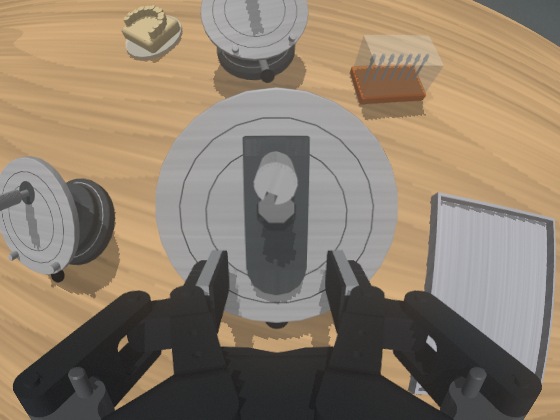

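The fingers at (212,275) and (345,275) straddle the strap evenly. I'll go down and close.

>>> step_arm(force=60, moves=[[[0, 0, 0, 0.007, 0.0005, -0.0005, 0.55], [0, 0, 0, 0.0133, 0.0005, -0.0005, 0.55], [0, 0, 0, 0.0133, 0.0005, -0.0005, 0.55], [0, 0, 0, 0.0133, 0.0005, -0.0005, 0.3], [0, 0, 0, 0.0133, 0.0005, -0.0005, 0.2], [0, 0, 0, 0.0133, 0.0005, -0.0005, 0.1], [0, 0, 0, 0.0133, 0.0005, -0.0005, 0.1], [0, 0, 0, 0.0133, 0.0005, -0.0005, 0.1]]])

```text
clock: 3.25
tcp_pos: [0.5253, -0.0787, 0.0994]
orientation: [0.654, 0.559, 0.434, -0.267]
wrist_force: [-5.9, -0.7, 6.1]
finger_gap: 0.0283
```

Run:
```python
from h import *
s=st()
```

```text
clk 3.25 j [-0.496  0.058 -0.792  0.328  0.356  2.445] tcp [ 0.5253 -0.0787  0.0994] plateXYh [-0.0468  0.0002  0.0132] F [-5.9 -0.7  6.1] M [0.03 0.82 0.11] gap 0.0283
```

>>> step_arm(moves=[[[0, 0, 0, -0.0015, 0.0, 0, 0.1], [0, 0, 0, -0.0015, 0.004, 0, 0.1], [0, 0, 0, -0.0015, 0.009, 0, 0.1], [0, 0, 0, -0.0015, 0.014, 0, 0.1], [0, 0, 0, -0.0015, 0.019, 0, 0.1], [0, 0, 0, -0.0015, 0.022, 0, 0.1], [0, 0, 0, -0.0015, 0.022, 0, 0.1], [0, 0, 0, -0.0015, 0.022, 0, 0.1]]])

```text
clock: 4.05
tcp_pos: [0.5428, -0.0736, 0.1116]
orientation: [0.654, 0.559, 0.434, -0.267]
wrist_force: [-0.0, 0.2, -1.3]
finger_gap: 0.028
```

Run:
```python
from h import *
s=st()
im,d,s=shot('wrist','w3')
cv2.imwrite('pics/c3.png',cv2.resize(im[90:330,170:390,::-1],(550,600),interpolation=cv2.INTER_CUBIC))
```

```text
clk 4.05 j [-0.465  0.067 -0.746  0.355  0.344  2.475] tcp [ 0.5428 -0.0736  0.1116] plateXYh [-0.0249  0.0004  0.0146] F [-0.   0.2 -1.3] M [-0.13  0.61  0.05] gap 0.028
```

View pics/c3.png

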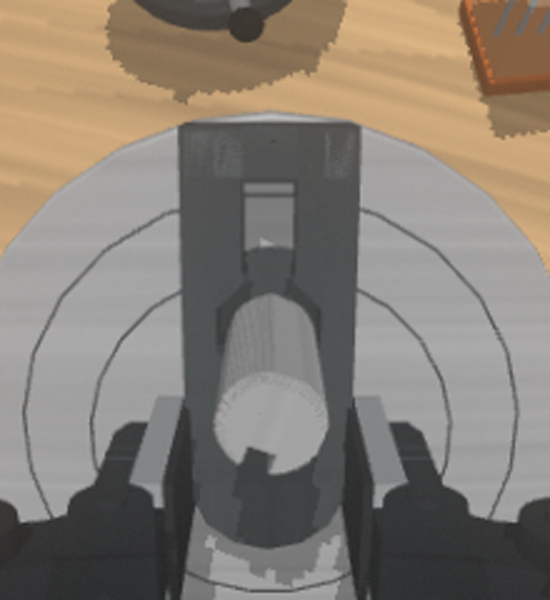

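The stud now stands in the wide hole and the slot shows empty above it. I'll lift along the axis in steps and watch the force.

>>> step_arm(moves=[[[0, 0, 0, -0.003, 0, 0, 0.1], [0, 0, 0, -0.006, 0, 0, 0.1], [0, 0, 0, -0.009, 0, 0, 0.1], [0, 0, 0, -0.01, 0, 0, 0.1]]])

```text
clock: 4.5
tcp_pos: [0.5379, -0.0752, 0.1207]
orientation: [0.654, 0.559, 0.434, -0.267]
wrist_force: [0.2, 0.3, -0.4]
finger_gap: 0.0283
```

Run:
```python
from h import *
s=st()
```

```text
clk 4.5 j [-0.474  0.046 -0.741  0.384  0.347  2.467] tcp [ 0.5379 -0.0752  0.1207] plateXYh [-0.0248  0.0002  0.0251] F [ 0.2  0.3 -0.4] M [-0.16  0.59 -0.02] gap 0.0283
```

>>> step_arm(moves=[[[0, 0, 0, -0.006, 0, 0, 0.1], [0, 0, 0, -0.012, 0, 0, 0.1], [0, 0, 0, -0.018, 0, 0, 0.1], [0, 0, 0, -0.024, 0, 0, 0.1], [0, 0, 0, -0.031, 0, 0, 0.1], [0, 0, 0, -0.039, 0, 0, 0.1], [0, 0, 0, -0.047, 0, 0, 0.1], [0, 0, 0, -0.057, 0, 0, 0.1], [0, 0, 0, -0.067, 0, 0, 0.1], [0, 0, 0, -0.077, 0, 0, 0.1], [0, 0, 0, -0.08, 0, 0, 0.1]]])

```text
clock: 5.6
tcp_pos: [0.4995, -0.0866, 0.1915]
orientation: [0.655, 0.559, 0.433, -0.267]
wrist_force: [0.5, 0.2, -0.9]
finger_gap: 0.028
```

Run:
```python
from h import *
s=st()
shot('wrist','w4'); 
z=np.load('pics/top0.npz');im,d=z['im'],z['d'];P=pc('top',d)
# tray
m=(P[...,0]>.43)&(P[...,0]<.66)&(P[...,1]<-.18)&(P[...,1]>-.38)&(P[...,2]>.007)&(P[...,2]<.03)
a=P[m][:,:2].astype(np.float32); r=cv2.minAreaRect(a);print('tray walls',r)
m2=(P[...,0]>.48)&(P[...,0]<.61)&(P[...,1]<-.22)&(P[...,1]>-.34);print('floor z',np.median(P[m2][:,2]))
```

```text
clk 5.6 j [-0.547 -0.102 -0.678  0.617  0.375  2.395] tcp [ 0.4995 -0.0866  0.1915] plateXYh [-0.0241 -0.0004  0.1064] F [ 0.5  0.2 -0.9] M [-0.17  0.63 -0.03] gap 0.028
tray walls ((0.5348212718963623, -0.27568545937538147), (0.19546599686145782, 0.168307825922966), 7.099789619445801)
floor z 0.004495308547629362
```

View pics/w4.png

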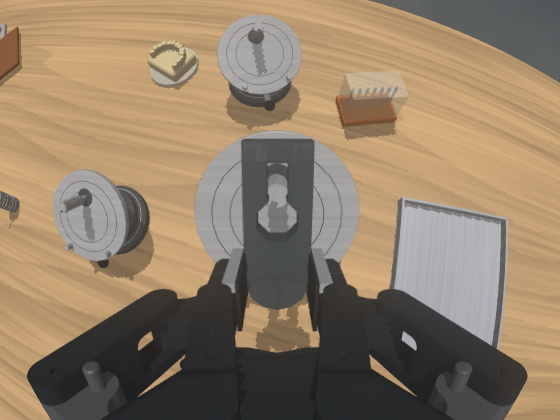

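The strap hangs free in the jaws, clear of the stud at (277,215). Next is a level hover over the tray, whose centre is about (0.546,-0.278).

```bash
cat >> h.py <<'E'
def downR(yaw):
    """tool x down, tool y at world azimuth yaw"""
    x=np.array([0,0,-1.]);yy=np.array([np.cos(yaw),np.sin(yaw),0]);return R.from_matrix(np.stack([x,yy,np.cross(x,yy)],1))
E
python3 - <<'E'
from h import *
z=np.load('pics/w4.npz')
delta([0.527,-0.283,0.15],downR(np.radians(15.6)))
E
```

```text
delta rot [-0.0002, 0.0002, -0.5251] shift [0.0226, -0.0435, 0.1966] deg 30.1 mm 202.6
```

>>> step_arm(moves=[[[0, 0, 0, -0.02, -0.01, 0.03, 0.1], [0, 0, -0.06, -0.02, -0.02, 0.07, 0.1], [0, 0, -0.18, -0.01, -0.03, 0.11, 0.1], [0, 0, -0.3, 0, -0.0435, 0.15, 0.1], [0, 0, -0.42, 0.01, -0.0435, 0.18, 0.1], [0, 0, -0.525, 0.0226, -0.0435, 0.1966, 0.1], [0, 0, -0.525, 0.0226, -0.0435, 0.1966, 0.1], [0, 0, -0.525, 0.0226, -0.0435, 0.1966, 0.1]]])

```text
clock: 6.45
tcp_pos: [0.5273, -0.2825, 0.1479]
orientation: [0.562, 0.428, 0.564, -0.427]
wrist_force: [-1.1, 0.0, -1.5]
finger_gap: 0.0278
```

Run:
```python
from h import *
s=st()
im,d,s=shot('wrist','w5'); P=pcw(d,s['tcp_pos'],s['orientation'])
m=(P[...,0]>.43)&(P[...,0]<.66)&(P[...,1]<-.18)&(P[...,1]>-.38)&(P[...,2]>.011)&(P[...,2]<.022)
print(np.percentile(P[m],[1,50,99],axis=0))
m=(P[...,2]<.008)&(P[...,1]<-.22)&(P[...,1]>-.34)&(P[...,0]>.58)&(P[...,0]<.61);print('floor',np.median(P[m],0))
delta([0.527,-0.283,0.0175],downR(np.radians(15.6)))
```

```text
clk 6.45 j [-6.260e-01  4.020e-01 -6.000e-02  1.111e+00  1.000e-03  2.242e+00] tcp [ 0.5273 -0.2825  0.1479] plateXYh [-0.0684 -0.1966  0.0816] F [-1.1  0.  -1.5] M [ 0.01  0.04 -0.  ] gap 0.0278
[[ 0.45656392 -0.35889696  0.01115027]
 [ 0.58378178 -0.25380544  0.01351145]
 [ 0.636982   -0.19689773  0.01516383]]
floor [ 0.59531044 -0.27804779  0.00267857]
delta rot [0.0002, -0.0016, 0.0] shift [0.1316, 0.0, 0.0008] deg 0.1 mm 131.6
```

View pics/w5.png

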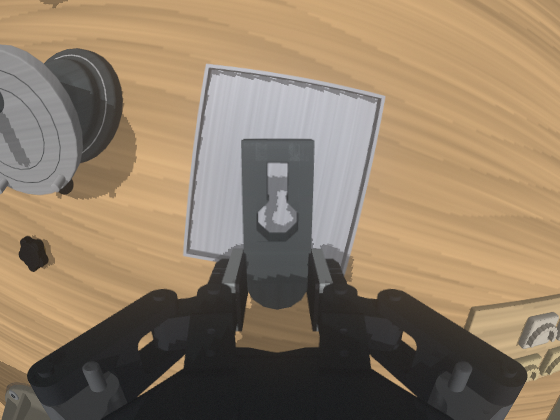

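The strap is over the tray (walls from (208,67) to (380,97)). Now I'll lower it.

>>> step_arm(moves=[[[0, 0, 0, 0.03, 0, 0.001, 0.1], [0, 0, 0, 0.06, 0, 0.001, 0.1], [0, 0, 0, 0.09, 0, 0.001, 0.1], [0, 0, 0, 0.11, 0, 0.001, 0.1], [0, 0, 0, 0.12, 0, 0.001, 0.1], [0, 0, 0, 0.124, 0, 0.001, 0.1], [0, 0, 0, 0.124, 0, 0.001, 0.1], [0, 0, 0, 0.124, 0, 0.001, 0.1]]])

```text
clock: 7.3
tcp_pos: [0.5278, -0.2838, 0.0268]
orientation: [0.564, 0.428, 0.563, -0.427]
wrist_force: [0.4, -0.3, -1.3]
finger_gap: 0.028
```

>>> step_arm(moves=[[[0, 0, 0, 0.003, 0, 0, 0.1], [0, 0, 0, 0.006, 0, 0, 0.1], [0, 0, 0, 0.007, 0, 0, 0.1], [0, 0, 0, 0.007, 0, 0, 0.1]]])

```text
clock: 7.7
tcp_pos: [0.5276, -0.2836, 0.0195]
orientation: [0.564, 0.428, 0.563, -0.427]
wrist_force: [-1.1, 0.9, -1.5]
finger_gap: 0.0282
```

Run:
```python
from h import *
s=st()
```

```text
clk 7.7 j [-6.280e-01  5.120e-01 -2.310e-01  8.270e-01  1.000e-03  2.241e+00] tcp [ 0.5276 -0.2836  0.0195] plateXYh [-0.1326 -0.1978 -0.0296] F [-1.1  0.9 -1.5] M [-0.02  0.06 -0.01] gap 0.0282
```

>>> step_arm(moves=[[[0, 0, 0, 0.001, 0, 0, 0.1], [0, 0, 0, 0.002, 0, 0, 0.1], [0, 0, 0, 0.003, 0, 0, 0.1], [0, 0, 0, 0.003, 0, 0, 0.1]]])

```text
clock: 8.1
tcp_pos: [0.5277, -0.2836, 0.0165]
orientation: [0.564, 0.428, 0.563, -0.427]
wrist_force: [0.1, 0.3, -1.3]
finger_gap: 0.028
```

>>> step_arm(moves=[[[0, 0, 0, 0.001, 0, 0, 0.1], [0, 0, 0, 0.001, 0, 0, 0.1], [0, 0, 0, 0.001, 0, 0, 0.1]]])

```text
clock: 8.4
tcp_pos: [0.5277, -0.2837, 0.0164]
orientation: [0.564, 0.428, 0.563, -0.427]
wrist_force: [-2.0, 0.5, 5.3]
finger_gap: 0.0282
```

Contact. I'll open and rise straight up.

>>> step_arm(moves=[[[0, 0, 0, 0, 0, 0, 0.35], [0, 0, 0, 0, 0, 0, 0.6], [0, 0, 0, 0, 0, 0, 0.6], [0, 0, 0, 0, 0, 0, 0.6], [0, 0, 0, -0.02, 0, 0, 0.6], [0, 0, 0, -0.06, 0, 0, 0.6], [0, 0, 0, -0.11, 0, 0, 0.6], [0, 0, 0, -0.16, 0, 0, 0.8], [0, 0, 0, -0.2, 0, 0, 1], [0, 0, 0, -0.2, 0, 0, 1]]])

```text
clock: 9.4
tcp_pos: [0.5302, -0.2857, 0.2236]
orientation: [0.568, 0.428, 0.559, -0.427]
wrist_force: [0.1, -0.7, 0.3]
finger_gap: 0.0854
```

Run:
```python
from h import *
s=st()
im,d,s=shot('wrist','w6'); P=pcw(d,s['tcp_pos'],s['orientation'])
r=env.silhouettes('wrist','strap')[0]; q=P[r['mask']]; print(r['confidence'],np.percentile(q,[3,50,97],axis=0).round(4))
c=q.mean(0);print('n',np.linalg.svd(q-c,full_matrices=False)[2][2])
delta([0.48,0.29,0.22],downR(np.radians(0)))
```

```text
clk 9.4 j [-6.280e-01  3.610e-01  6.800e-02  1.264e+00  1.000e-03  2.241e+00] tcp [ 0.5302 -0.2857  0.2236] plateXYh [-0.0289 -0.2004  0.1462] F [ 0.1 -0.7  0.3] M [-0.02 -0.01 -0.08] gap 0.0854
0.57 [[ 0.513  -0.2958  0.0131]
 [ 0.5426 -0.2792  0.0146]
 [ 0.5849 -0.2592  0.0161]]
n [ 0.26884186 -0.96317604 -0.00399659]
delta rot [0.2725, 0.0022, -0.0039] shift [-0.0036, 0.1083, -0.5658] deg 15.6 mm 576.1
```

View pics/w6.png

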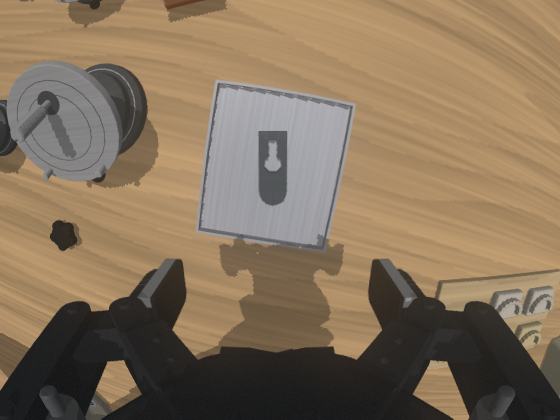

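The strap lies flat in the tray at (272,168), measured centre about (0.546,-0.278) with its top at z=14.6 mm, as it should be. Now on to the spring, turning the tool half round on the way so that the camera ends up on the leg side.

>>> step_arm(moves=[[[-0.14, 0, 0, 0, 0.009, -0.047, 1], [-0.28, 0, 0, 0, 0.018, -0.094, 1], [-0.42, 0, 0, 0, 0.027, -0.141, 1], [-0.56, 0, 0, 0, 0.036, -0.188, 1], [-0.7, 0, 0, 0, 0.045, -0.235, 1], [-0.84, 0, 0, 0, 0.054, -0.282, 1], [-0.98, 0, 0, 0, 0.063, -0.329, 1], [-1.12, 0, 0, 0, 0.072, -0.376, 1], [-1.26, 0, 0, 0, 0.081, -0.423, 1], [-1.4, 0, 0, 0, 0.09, -0.47, 1], [-1.54, 0, 0, 0, 0.099, -0.517, 1], [-1.68, 0, 0, 0, 0.108, -0.564, 1]]])

```text
clock: 10.7
tcp_pos: [0.4786, 0.2896, 0.2142]
orientation: [0.694, -0.137, 0.694, 0.135]
wrist_force: [0.1, 0.5, 0.2]
finger_gap: 0.0852
```

Run:
```python
from h import *
s=st()
delta([0.48,0.29,0.16],downR(np.radians(180)))
```

```text
clk 10.7 j [ 0.402  0.293 -0.051  1.227 -0.003  1.586] tcp [0.4786 0.2896 0.2142] plateXYh [0.0575 0.3675 0.0854] F [0.1 0.5 0.2] M [ 0.03 -0.01 -0.02] gap 0.0852
delta rot [-1.1832, -0.0023, 0.0027] shift [0.0542, 0.0, 0.0014] deg 67.8 mm 54.2
```

>>> step_arm(moves=[[[-0.14, 0, 0, 0.005, 0, 0.001, 1], [-0.28, 0, 0, 0.01, 0, 0.001, 1], [-0.42, 0, 0, 0.015, 0, 0.001, 1], [-0.56, 0, 0, 0.02, 0, 0.001, 1], [-0.7, 0, 0, 0.025, 0, 0.001, 1], [-0.84, 0, 0, 0.03, 0, 0.001, 1], [-0.98, 0, 0, 0.034, 0, 0.001, 1], [-1.1, 0, 0, 0.034, 0, 0.001, 1], [-1.183, 0, 0, 0.034, 0, 0.001, 1], [-1.183, 0, 0, 0.034, 0, 0.001, 1]]])

```text
clock: 11.7
tcp_pos: [0.4783, 0.2894, 0.1779]
orientation: [0.498, -0.5, 0.502, 0.499]
wrist_force: [1.0, -0.2, -0.7]
finger_gap: 0.0855
```

Run:
```python
from h import *
s=st()
im,d,s=shot('wrist','w7'); P=pcw(d,s['tcp_pos'],s['orientation'])
for r in env.silhouettes('wrist','spring')[:3]:
    q=P[r['mask']]; print(r['confidence'],r['uv'],np.percentile(q,[2,50,98],axis=0).round(4).tolist())
```

```text
clk 11.7 j [ 0.402  0.313 -0.114  1.148 -0.003  0.402] tcp [0.4783 0.2894 0.1779] plateXYh [0.0391 0.3673 0.0542] F [ 1.  -0.2 -0.7] M [-0.02 -0.03 -0.01] gap 0.0855
0.59 [280.0, 206.9] [[0.4629, 0.2802, 0.0023], [0.4805, 0.2904, 0.0335], [0.4915, 0.3, 0.0421]]
```

View pics/w7.png

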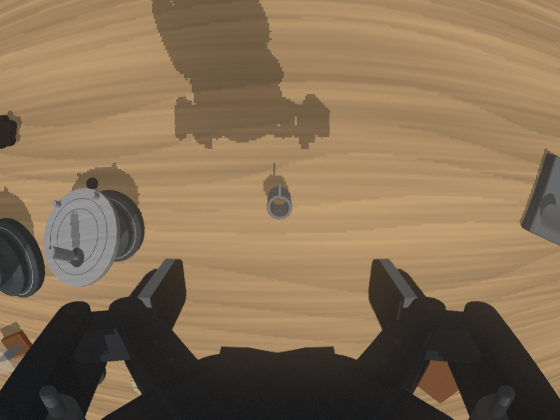

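The spring stands at (279,205) with its leg pointing up-image, towards (281,188), which is the -x world side. I'll fit its axis and leg direction.

Run:
```python
from h import *
from scipy.optimize import least_squares
z=np.load('pics/w7.npz');im,d=z['im'],z['d'];P=pcw(d,z['p'],z['q'])
m=(np.hypot(P[...,0]-.481,P[...,1]-.29)<.03)&(P[...,2]>.034)
q=P[m]; print(len(q),q.max(0),q.min(0))
t=q[(np.hypot(q[:,0]-.481,q[:,1]-.29)<.0125)&(q[:,2]>.038)]
f=lambda p:np.hypot(t[:,0]-p[0],t[:,1]-p[1])-p[2]
r=least_squares(f,[.481,.29,.0095],loss='soft_l1',f_scale=.001);print('ring',r.x,len(t),'bbox',(t.min(0)+t.max(0))/2,t.max(0)-t.min(0))
l=q[(q[:,0]<r.x[0]-.0125)]; print('leg',len(l),l.mean(0),l.min(0),l.max(0), 'ang',np.degrees(np.arctan2(l[:,1]-r.x[1],l[:,0]-r.x[0])).mean())
cv2.imwrite('pics/c7.png',cv2.resize(im[155:235,240:320,::-1],(600,600),interpolation=cv2.INTER_CUBIC))
```

```text
14083 [0.49298959 0.31680222 0.27175758] [0.4565972  0.26324044 0.03401212]
ring [0.48191727 0.29017186 0.00947735] 237 bbox [0.48093037 0.29042726 0.13945027] [0.02411844 0.02075051 0.20285557]
leg 13810 [0.46349456 0.29009777 0.25736747] [0.4565972  0.26324044 0.03900033] [0.46932426 0.31680222 0.27175758] ang 0.06935942332249231
```

View pics/c7.png

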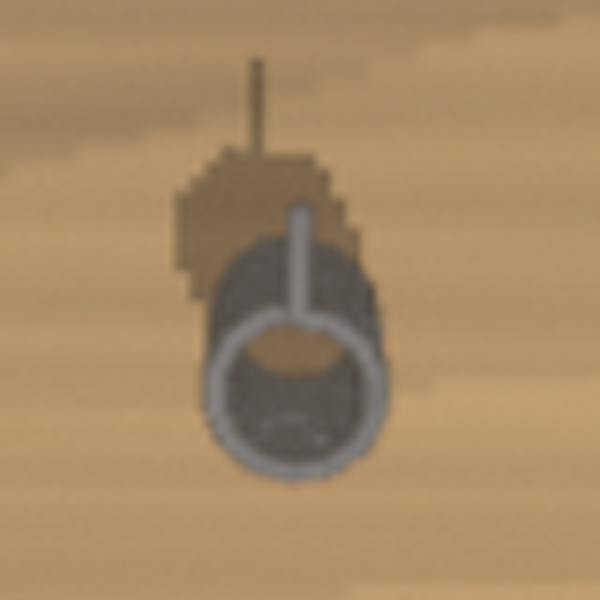

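Run:
```python
from h import *
from scipy.optimize import least_squares
z=np.load('pics/w7.npz');im,d=z['im'],z['d'];P=pcw(d,z['p'],z['q'])
m=(np.hypot(P[...,0]-.481,P[...,1]-.29)<.03)&(P[...,2]>.034)&(P[...,2]<.06)
q=P[m]
t=q[(np.hypot(q[:,0]-.482,q[:,1]-.29)<.0125)&(q[:,2]>.040)]
f=lambda p:np.hypot(t[:,0]-p[0],t[:,1]-p[1])-p[2]
r=least_squares(f,[.481,.29,.0095],loss='soft_l1',f_scale=.001);print('ring',r.x,len(t),'bbox',(t.min(0)+t.max(0))/2,t.max(0)-t.min(0))
l=q[(q[:,0]<r.x[0]-.0125)]; print('leg',len(l),l.mean(0),l.min(0),l.max(0), 'fit',np.polyfit(l[:,0],l[:,1],1),'ang',np.degrees(np.arctan2(l[:,1]-r.x[1],l[:,0]-r.x[0])))
```

```text
ring [0.48195296 0.28998916 0.00946304] 120 bbox [0.48106379 0.2904216  0.04151132] [0.02232138 0.02057618 0.00293222]
leg 36 [0.46458201 0.29048323 0.04109898] [0.45989332 0.28954327 0.03900033] [0.46913441 0.29208367 0.04297836] fit [-0.02698015  0.30301773] ang [ 178.97770565 -178.80226321  178.95373036  176.66028067 -178.74840723
  178.88596306  176.61323474  174.14081706 -178.68973409  178.87776997
  176.35965281  173.78248202 -178.63798085  178.79254045  176.23866517
 -178.58209847  178.71356715  176.08211365 -178.5475038   178.69162759
  175.77342745 -178.4334315   178.61517818  175.61565689 -178.36550252
  178.51773433  175.31888004 -178.26786443  178.34504242  175.01696708
 -178.16063542  178.31809411  174.74229445 -178.05015666  178.19527835
  174.42314184]
```

Run:
```python
from h import *
s=st(); delta([0.4818,0.2902,0.06],downR(np.radians(178.5)))
```

```text
clk 11.8 j [ 0.402  0.312 -0.113  1.149 -0.003  0.405] tcp [0.4787 0.2895 0.1786] plateXYh [0.0398 0.3674 0.0546] F [-0.1 -0.2 -1.1] M [ 0.01  0.04 -0.01] gap 0.0852
delta rot [0.0239, -0.0043, -0.0016] shift [0.1186, -0.0032, 0.0012] deg 1.4 mm 118.7
```

>>> step_arm(force=40, moves=[[[0.024, -0.004, -0.002, 0.03, -0.003, 0.001, 0.7], [0.024, -0.004, -0.002, 0.06, -0.003, 0.001, 0.5], [0.024, -0.004, -0.002, 0.09, -0.003, 0.001, 0.5], [0.024, -0.004, -0.002, 0.11, -0.003, 0.001, 0.5], [0.024, -0.004, -0.002, 0.1186, -0.003, 0.001, 0.5], [0.024, -0.004, -0.002, 0.1186, -0.003, 0.001, 0.5], [0.024, -0.004, -0.002, 0.1186, -0.003, 0.001, 0.5]]])

```text
clock: 12.5
tcp_pos: [0.4821, 0.2902, 0.0607]
orientation: [0.507, -0.494, 0.506, 0.493]
wrist_force: [0.2, 0.6, 0.1]
finger_gap: 0.0427
```

Run:
```python
from h import *
s=st(); delta([0.4818,0.2902,0.022],downR(np.radians(178.5)))
im,d,s=shot('wrist','w8')
cv2.imwrite('pics/c8.png',cv2.resize(im[170:350,180:380,::-1],(667,600),interpolation=cv2.INTER_CUBIC))
```

```text
clk 12.5 j [ 0.4    0.408 -0.284  0.877 -0.     0.426] tcp [0.4821 0.2902 0.0607] plateXYh [-0.0162  0.3672 -0.0492] F [0.2 0.6 0.1] M [ 0.01 -0.   -0.02] gap 0.0427
delta rot [-0.0006, 0.0, 0.0012] shift [0.0387, 0.0003, -0.0] deg 0.1 mm 38.7
```

View pics/c8.png

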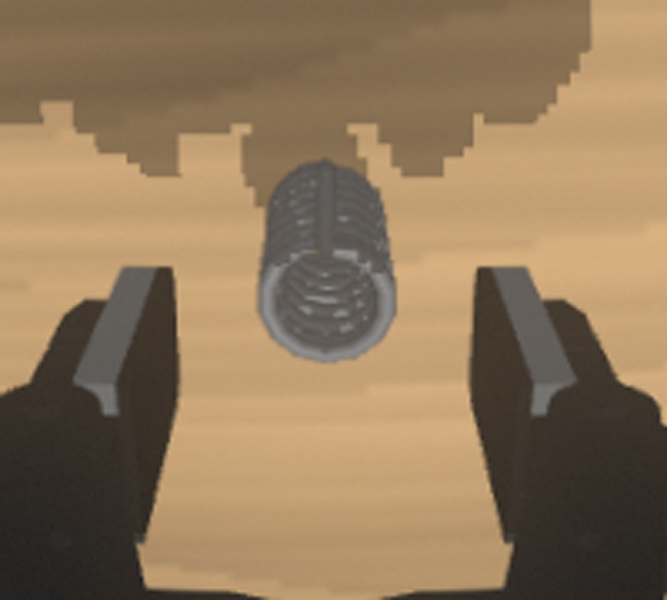

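The spring at crop (328,300) is centred between the fingers and the leg is in line. I'll descend and grip.

>>> step_arm(force=40, moves=[[[0, 0, 0, 0.012, 0, 0, 0.5], [0, 0, 0, 0.025, 0, 0, 0.5], [0, 0, 0, 0.035, 0, 0, 0.5], [0, 0, 0, 0.0387, 0, 0, 0.5], [0, 0, 0, 0.0387, 0, 0, 0.5], [0, 0, 0, 0.0387, 0, 0, 0.35], [0, 0, 0, 0.0387, 0, 0, 0.2], [0, 0, 0, 0.0387, 0, 0, 0.1], [0, 0, 0, 0.0387, 0, 0, 0.05], [0, 0, 0, 0.0387, 0, 0, 0.05], [0, 0, 0, 0.0387, 0, 0, 0.05]]])

```text
clock: 13.65
tcp_pos: [0.4829, 0.2905, 0.0228]
orientation: [0.508, -0.494, 0.506, 0.493]
wrist_force: [0.4, 1.0, 1.9]
finger_gap: 0.0211
```

Run:
```python
from h import *
s=st(); 
im,d,s=shot('wrist','w9')
cv2.imwrite('pics/c9.png',cv2.resize(im[170:350,180:380,::-1],(667,600),interpolation=cv2.INTER_CUBIC))
```

```text
clk 13.65 j [ 0.4    0.45  -0.327  0.791 -0.     0.426] tcp [0.4829 0.2905 0.0228] plateXYh [-0.0344  0.3673 -0.0824] F [0.4 1.  1.9] M [ 0.02 -0.01  0.05] gap 0.0211
```

View pics/c9.png

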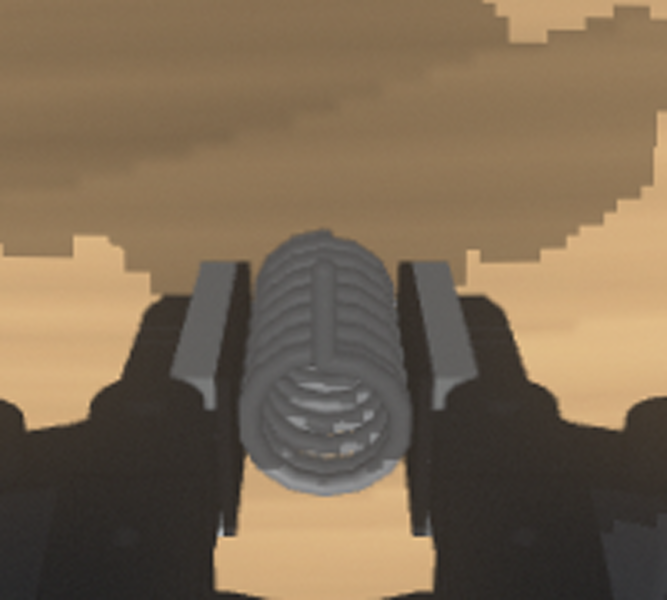

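The spring is held squarely, with the leg at crop (322,310) on the centre line. I'll lift and fly to a viewing pose where the camera looks straight down the stud axis.

>>> step_arm(moves=[[[0, 0, 0, -0.02, 0, 0, 0.05], [0, 0, 0, -0.05, 0, 0, 0.05], [0, 0, 0, -0.1, 0, 0, 0.05], [0, 0, 0, -0.15, 0, 0, 0.05], [0, 0, 0, -0.2, 0, 0, 0.05], [0, 0, 0, -0.22, 0, 0, 0.05], [0, 0, 0, -0.22, 0, 0, 0.05]]])

```text
clock: 14.4
tcp_pos: [0.484, 0.2912, 0.247]
orientation: [0.51, -0.495, 0.503, 0.492]
wrist_force: [-0.0, -0.2, -0.9]
finger_gap: 0.0206
```

Run:
```python
from h import *
s=st(); S,n,up,y=plate()
for tw in (0,np.radians(20),-np.radians(20)):
    Rt=plateR(tw,1); print(Rt.apply([0,1,0])@y)
    delta(S+.068*up+.11*n,Rt)
```

```text
clk 14.4 j [ 0.4    0.283  0.017  1.294 -0.     0.426] tcp [0.484  0.2912 0.247 ] plateXYh [0.0788 0.3676 0.1111] F [-0.  -0.2 -0.9] M [-0.03 -0.01 -0.01] gap 0.0206
-2.736152796138503e-16
delta rot [-0.2928, -0.0759, -0.5095] shift [0.0059, -0.0999, -0.3539] deg 33.9 mm 367.8
0.34202014332566855
delta rot [0.0485, -0.1627, -0.4868] shift [0.0059, -0.0999, -0.3539] deg 29.5 mm 367.8
-0.34202014332566877
delta rot [-0.634, 0.0139, -0.522] shift [0.0059, -0.0999, -0.3539] deg 47.1 mm 367.8
```

>>> step_arm(moves=[[[0, 0, 0, 0, -0.01, -0.04, 0.05], [0, 0, 0, 0, -0.03, -0.08, 0.05], [0, -0.03, -0.1, 0, -0.045, -0.12, 0.05], [0.02, -0.06, -0.2, 0, -0.06, -0.16, 0.05], [0.03, -0.1, -0.3, 0.0, -0.08, -0.2, 0.05], [0.04, -0.13, -0.4, 0.0, -0.1, -0.25, 0.05], [0.0485, -0.163, -0.487, 0.006, -0.1, -0.3, 0.05], [0.0485, -0.163, -0.487, 0.006, -0.1, -0.34, 0.05], [0.0485, -0.163, -0.487, 0.006, -0.1, -0.37, 0.05], [0.0485, -0.163, -0.487, 0.006, -0.1, -0.37, 0.05], [0.0485, -0.163, -0.487, 0.006, -0.1, -0.37, 0.05]]])

```text
clock: 15.5
tcp_pos: [0.5732, -0.0817, 0.2386]
orientation: [0.664, -0.546, 0.339, 0.381]
wrist_force: [-0.9, 0.8, -2.1]
finger_gap: 0.0212
```

Run:
```python
from h import *
s=st(); print(s['qvel'].round(3))
im,d,s=shot('wrist','w10')
```

```text
clk 15.5 j [-0.45  -0.005 -0.469  0.701  0.337 -0.301] tcp [ 0.5732 -0.0817  0.2386] plateXYh [ 0.0621 -0.0155  0.1111] F [-0.9  0.8 -2.1] M [-0.11  0.47  0.02] gap 0.0212
[ 0.039 -0.011  0.002  0.004  0.001  0.002]
```

View pics/w10.png

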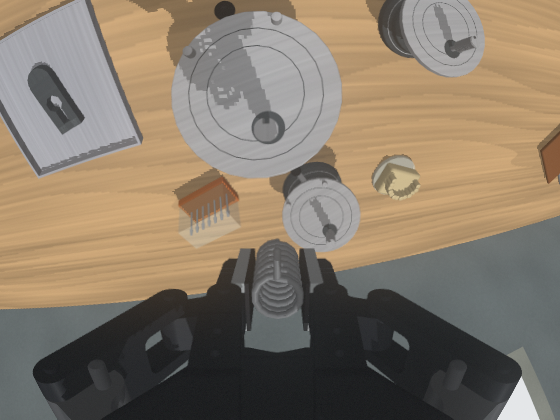

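The view shows the stud end at (268,127), the held spring at (277,275), and the strap flat in the tray at (57,98). Next I'll measure the stud tip, the keyway and the spring in hand.

Run:
```python
from h import *
from scipy.optimize import least_squares
st()
z=np.load('pics/w10.npz');im,d=z['im'],z['d'];P=pcw(d,z['p'],z['q'])
S,n,up,y=plate(); V=P-S; X,Y,h=V@up,V@y,V@n
k=(h>.047)&(h<.057)&(np.hypot(X,Y)<.02)
a=np.c_[X[k],Y[k]];print('tip',k.sum(),a.mean(0),(a.min(0)+a.max(0))/2,a.max(0)-a.min(0),np.median(h[k]),cv2.minEnclosingCircle(a.astype(np.float32)))
k2=(np.abs(h)<.004)&(np.hypot(X+.028,Y)<.06);print('plate off',np.median(h[k2]))
# pins
for s_ in (-1,1):
    kk=(h>.008)&(h<.016)&(np.abs(Y-s_*.034)<.01)&(X<-.06)&(X>-.09); print('pin',kk.sum(),X[kk].mean(),Y[kk].mean())
# spring in tool frame
R0=Rq(z['q']); T=R0.inv().apply((P-z['p']).reshape(-1,3)).reshape(P.shape)
m=(np.abs(T[...,2])<.0135)&(np.abs(T[...,1])<.03)&(T[...,0]>-.03)&(T[...,0]<.03)
t=T[m];print(len(t),t.min(0),t.max(0))
top=np.percentile(t[:,0],3);print('top x',top)
r_=t[(t[:,0]<top+.003)&(np.hypot(t[:,1],t[:,2])<.0135)]
f=lambda p:np.hypot(r_[:,1]-p[0],r_[:,2]-p[1])-p[2]
print('ring',least_squares(f,[0,0,.0095],loss='soft_l1',f_scale=.001).x,len(r_))
l=t[(t[:,1]>.0135)&(t[:,0]<top+.006)]; print('leg',len(l),l.mean(0),l[:,1].max())
cv2.imwrite('pics/c10.png',np.hstack([cv2.resize(im[102:152,243:293,::-1],(400,400),interpolation=cv2.INTER_CUBIC),cv2.resize(im[225:325,227:327,::-1],(400,400),interpolation=cv2.INTER_CUBIC)]))
```

```text
clk 15.55 j [-0.448 -0.006 -0.468  0.701  0.337 -0.301] tcp [ 0.5734 -0.0807  0.239 ] plateXYh [ 0.0626 -0.0147  0.1112] F [ 0.5  1.4 -1. ] M [-0.18  0.48  0.02] gap 0.0213
tip 413 [-0.00031994 -0.00022228] [-6.51393541e-04 -3.12047507e-05] [0.01385057 0.0140222 ] 0.051752212946864384 ((0.0009544517379254103, -0.0006754759233444929), 0.006561453454196453)
plate off -1.9875554502189928e-05
pin 99 -0.07495654131979498 -0.033751387490334885
pin 100 -0.07490646449051618 0.03376471277173521
4843 [-0.02997159 -0.01059285 -0.01348327] [0.0218127  0.02286535 0.013482  ]
top x -0.027112358795114023
ring [-9.49751193e-05 -2.34942483e-04  1.20876983e-02] 351<stdin>:20: RuntimeWarning: Mean of empty slice.
  ret = um.true_divide(
Traceback (most recent call last):
ValueError: zero-size array to reduction operation maximum which has no identity
```

Run:
```python
from h import *
from scipy.optimize import least_squares
z=np.load('pics/w10.npz');im,d=z['im'],z['d'];P=pcw(d,z['p'],z['q'])
R0=Rq(z['q']); T=R0.inv().apply((P-z['p']).reshape(-1,3)).reshape(P.shape)
vv,uu=np.mgrid[0:420,0:560]
m=(vv>230)&(vv<322)&(uu>248)&(uu<306)&(T[...,0]<.03)&(T[...,0]>-.03)&(np.abs(T[...,2])<.0115)
t=T[m];
for lo,hi in [(-.024,-.021),(-.021,-.018),(-.018,-.015),(-.015,-.01),(-.01,0),(0,.01),(.01,.025)]:
    q=t[(t[:,0]>lo)&(t[:,0]<hi)]
    if len(q)>5: print(lo,len(q),'y',q[:,1].min().round(4),q[:,1].max().round(4),'z',q[:,2].min().round(4),q[:,2].max().round(4))
l=t[(t[:,1]>.0125)&(t[:,0]<-.01)];print('leg',len(l),l.mean(0).round(4) if len(l) else '')
r_=t[(t[:,0]<-.017)&(np.hypot(t[:,1],t[:,2])<.0125)]
f=lambda p:np.hypot(r_[:,1]-p[0],r_[:,2]-p[1])-p[2]
print('ring',least_squares(f,[0,0,.0095],loss='soft_l1',f_scale=.001).x,len(r_))
cv2.imwrite('pics/c10.png',np.hstack([cv2.resize(im[102:152,243:293,::-1],(400,400),interpolation=cv2.INTER_CUBIC),cv2.resize(im[225:325,227:327,::-1],(400,400),interpolation=cv2.INTER_CUBIC)]))
# dark notch angle: rectify end face into plate frame at h=.052
S,n,up,y=plate(); k=env.get_calibration('wrist');K=k['mtx'];Tc=k['T_tool_cam']
def proj(W):
    t=R0.inv().apply(W-z['p'])-Tc[:3,3]; c=t@Tc[:3,:3]
    th=np.arctan2(np.hypot(c[:,0],c[:,1]),c[:,2]);ph=np.arctan2(c[:,1],c[:,0])
    return K[0,2]+K[0,0]*th*np.cos(ph),K[1,2]+K[1,1]*th*np.sin(ph)
N=400;gx,gy=np.meshgrid(np.linspace(.011,-.011,N),np.linspace(.011,-.011,N),indexing='ij') # rows: uphill top; cols: +y left
W=S+gx.reshape(-1,1)*up+gy.reshape(-1,1)*y+.052*n
u,v=proj(W); a=cv2.remap(im,u.reshape(N,N).astype(np.float32),v.reshape(N,N).astype(np.float32),cv2.INTER_LINEAR)
cv2.imwrite('pics/r10.png',a[:,:,::-1])
```

```text
-0.024 65 y -0.0071 0.0121 z -0.011 0.0105
-0.021 609 y -0.0098 0.0229 z -0.0111 0.0108
-0.018 750 y -0.0104 0.0225 z -0.0114 0.011
-0.015 444 y -0.0104 0.0123 z -0.0113 0.0114
-0.01 891 y -0.0104 0.0126 z -0.0115 0.0115
0 664 y -0.0104 0.0121 z -0.0114 0.0114
0.01 413 y -0.0105 0.0119 z -0.0111 0.0102
leg 199 [-0.0189  0.0177 -0.0004]
ring [ 0.00068217 -0.00024168  0.0097942 ] 837
```

View pics/c10.png

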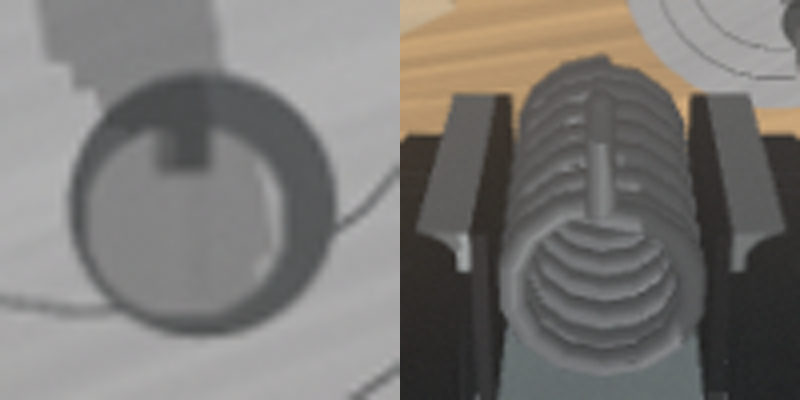

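View pics/r10.png

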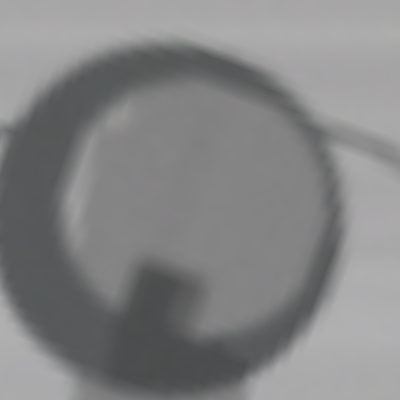

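The keyway is clear. The rectified view of the end face puts the notch about 20° from downhill towards +y, and the spring's leg is aligned to the tool y within about 1°. The spring's axis is 0.7 mm off the tool centre. I'll move above the stud, with the foot about 8 mm clear.

```bash
cat >> h.py <<'E'
def ins(foot_h, tw=20, ax=0, ay=0):
    """TCP target putting spring axis on stud axis (+ax up,+ay y), foot at foot_h"""
    S,n,up,y=plate(); Rt=plateR(np.radians(tw),1)
    p=S+(-.0003+ax)*up+(-.0001+ay)*y+(foot_h+.0225)*n-Rt.apply([0,.0007,-.0002])
    return delta(p,Rt)
E
python3 - <<'E'
from h import *
st(); ins(.060)
E
```

```text
clk 15.55 j [-0.448 -0.006 -0.468  0.701  0.337 -0.301] tcp [ 0.5734 -0.0807  0.239 ] plateXYh [ 0.0626 -0.0147  0.1112] F [ 0.5  1.4 -1. ] M [-0.18  0.48  0.02] gap 0.0213
delta rot [-0.0013, 0.0012, -0.0021] shift [0.0288, 0.0633, -0.0077] deg 0.2 mm 70.0
```

>>> step_arm(moves=[[[0, 0.001, -0.002, 0, 0.02, -0.003, 0.05], [0, 0.001, -0.002, 0, 0.04, -0.006, 0.05], [0, 0.001, -0.002, 0.005, 0.06, -0.0077, 0.05], [0, 0.001, -0.002, 0.015, 0.0633, -0.0077, 0.05], [0, 0.001, -0.002, 0.0288, 0.0633, -0.0077, 0.05], [0, 0.001, -0.002, 0.0288, 0.0633, -0.0077, 0.05], [0, 0.001, -0.002, 0.0288, 0.0633, -0.0077, 0.05], [0, 0.001, -0.002, 0.0288, 0.0633, -0.0077, 0.05]]])

```text
clock: 16.35
tcp_pos: [0.5316, -0.0767, 0.1836]
orientation: [0.664, -0.548, 0.338, 0.381]
wrist_force: [0.3, -0.2, -0.8]
finger_gap: 0.0214
```

Run:
```python
from h import *
st(); ins(.060)
im,d,s=shot('wrist','w11')
cv2.imwrite('pics/c11.png',cv2.resize(im[170:340,180:380,::-1],(700,595),interpolation=cv2.INTER_CUBIC))
```

```text
clk 16.35 j [-0.484 -0.041 -0.648  0.567  0.351 -0.336] tcp [ 0.5316 -0.0767  0.1836] plateXYh [0.001  0.0004 0.0827] F [ 0.3 -0.2 -0.8] M [-0.14  0.47 -0.04] gap 0.0214
delta rot [0.0, 0.0007, 0.0] shift [0.0002, 0.0004, -0.0008] deg 0.0 mm 0.9
```

View pics/c11.png

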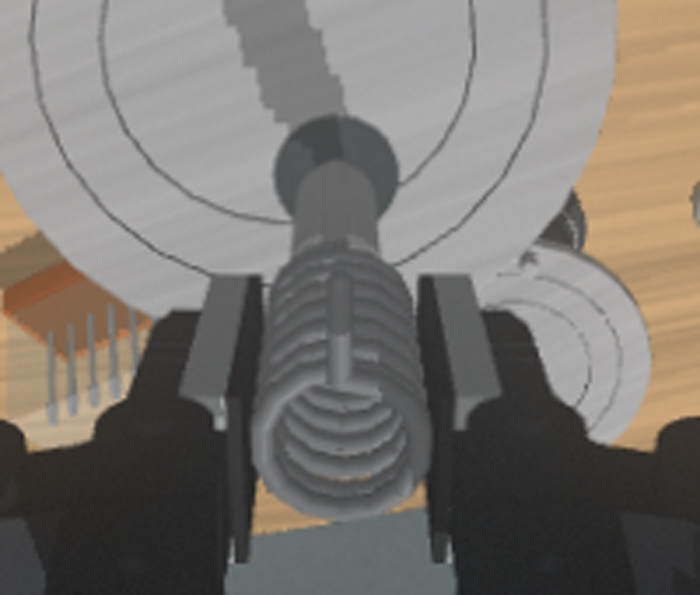

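The spring is lined up over the stud (stud mid-line at crop x≈337, leg at x≈340). I'll descend gently and watch the force.

>>> step_arm(moves=[[[0, 0.001, 0, 0.004, 0.0004, -0.0008, 0.05], [0, 0.001, 0, 0.008, 0.0004, -0.0008, 0.05], [0, 0.001, 0, 0.009, 0.0004, -0.0008, 0.05], [0, 0.001, 0, 0.009, 0.0004, -0.0008, 0.05]]])

```text
clock: 16.8
tcp_pos: [0.5355, -0.0765, 0.1752]
orientation: [0.664, -0.548, 0.339, 0.38]
wrist_force: [-0.9, 0.9, -1.0]
finger_gap: 0.0209
```

>>> step_arm(moves=[[[0, 0, 0, 0.001, 0, 0, 0.05], [0, 0, 0, 0.002, 0, 0, 0.05], [0, 0, 0, 0.003, 0, 0, 0.05], [0, 0, 0, 0.003, 0, 0, 0.05]]])

```text
clock: 17.2
tcp_pos: [0.5369, -0.076, 0.1724]
orientation: [0.664, -0.548, 0.339, 0.381]
wrist_force: [-1.3, -0.1, -0.3]
finger_gap: 0.0208
```

Run:
```python
from h import *
st(); ins(.046)
```

```text
clk 17.2 j [-0.476 -0.02  -0.658  0.533  0.347 -0.328] tcp [ 0.5369 -0.076   0.1724] plateXYh [ 0.     -0.0003  0.0704] F [-1.3 -0.1 -0.3] M [-0.06  0.57  0.1 ] gap 0.0208
delta rot [-0.0006, -0.0002, -0.0005] shift [0.0019, -0.0003, 0.0002] deg 0.0 mm 2.0
```

There is no force with the foot already about 4 mm past the end, so the tang seems to be in the keyway. Continuing in small steps.

>>> step_arm(moves=[[[0, 0, 0, 0.001, -0.0003, 0.0002, 0.05], [0, 0, 0, 0.002, -0.0003, 0.0002, 0.05], [0, 0, 0, 0.003, -0.0003, 0.0002, 0.05], [0, 0, 0, 0.004, -0.0003, 0.0002, 0.05], [0, 0, 0, 0.004, -0.0003, 0.0002, 0.05]]])

```text
clock: 17.7
tcp_pos: [0.5391, -0.0752, 0.1689]
orientation: [0.664, -0.547, 0.339, 0.381]
wrist_force: [0.1, 0.5, -0.8]
finger_gap: 0.0209
```

>>> step_arm(moves=[[[0, 0, 0, 0.0015, 0, 0, 0.05], [0, 0, 0, 0.003, 0, 0, 0.05], [0, 0, 0, 0.0045, 0, 0, 0.05], [0, 0, 0, 0.006, 0, 0, 0.05], [0, 0, 0, 0.006, 0, 0, 0.05]]])

```text
clock: 18.2
tcp_pos: [0.542, -0.0744, 0.1635]
orientation: [0.664, -0.547, 0.339, 0.381]
wrist_force: [0.2, 0.3, -0.9]
finger_gap: 0.0206
```

Run:
```python
from h import *
st(); ins(.038)
im,d,s=shot('wrist','w12')
cv2.imwrite('pics/c12.png',cv2.resize(im[170:340,180:380,::-1],(700,595),interpolation=cv2.INTER_CUBIC))
```

```text
clk 18.2 j [-0.466 -0.002 -0.665  0.505  0.343 -0.319] tcp [ 0.542  -0.0744  0.1635] plateXYh [ 0.0002 -0.0001  0.0601] F [ 0.2  0.3 -0.9] M [-0.09  0.58  0.08] gap 0.0206
delta rot [-0.0006, -0.0, -0.0008] shift [-0.0004, -0.0002, 0.0] deg 0.1 mm 0.5
```

View pics/c12.png

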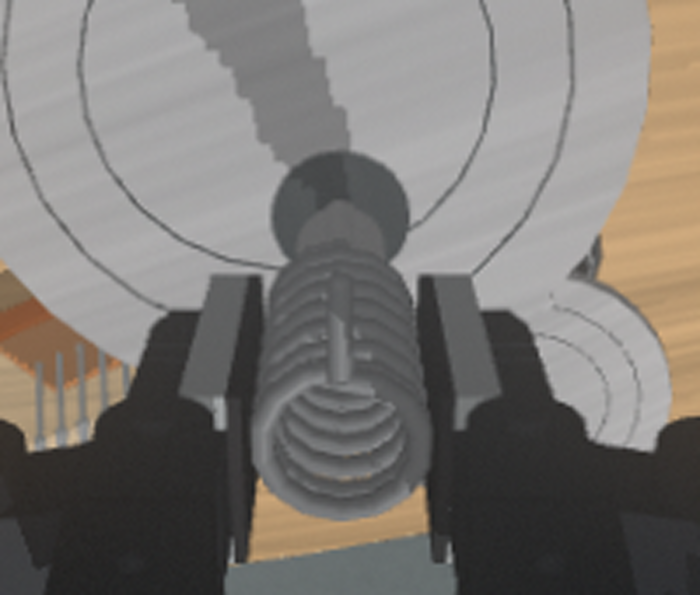

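The foot is at about 38 mm and the stud runs centrally into the spring, which hasn't slipped in the jaws. No snag yet. Continuing.

>>> step_arm(moves=[[[0, 0, 0, 0.0015, 0, 0, 0.05], [0, 0, 0, 0.003, 0, 0, 0.05], [0, 0, 0, 0.0045, 0, 0, 0.05], [0, 0, 0, 0.006, 0, 0, 0.05], [0, 0, 0, 0.0075, 0, 0, 0.05], [0, 0, 0, 0.008, 0, 0, 0.05]]])

```text
clock: 18.85
tcp_pos: [0.5459, -0.0733, 0.1565]
orientation: [0.664, -0.547, 0.339, 0.381]
wrist_force: [-0.7, 0.0, -0.5]
finger_gap: 0.0211
```

>>> step_arm(moves=[[[0, 0, 0, 0.0015, 0, 0, 0.05], [0, 0, 0, 0.003, 0, 0, 0.05], [0, 0, 0, 0.0045, 0, 0, 0.05], [0, 0, 0, 0.006, 0, 0, 0.05], [0, 0, 0, 0.0075, 0, 0, 0.05], [0, 0, 0, 0.008, 0, 0, 0.05]]])

```text
clock: 19.45
tcp_pos: [0.5498, -0.0722, 0.1494]
orientation: [0.664, -0.547, 0.339, 0.381]
wrist_force: [-1.0, 0.0, -0.0]
finger_gap: 0.0207
```

Run:
```python
from h import *
st(); ins(.010)
```

```text
clk 19.45 j [-0.453  0.027 -0.676  0.461  0.338 -0.306] tcp [ 0.5498 -0.0722  0.1494] plateXYh [ 0.0002 -0.0001  0.0438] F [-1.  0. -0.] M [-0.02  0.64  0.06] gap 0.0207
delta rot [-0.0006, -0.0, -0.001] shift [0.0113, -0.0003, 0.0] deg 0.1 mm 11.3
```

>>> step_arm(moves=[[[0, 0, 0, 0.0015, 0, 0, 0.05], [0, 0, 0, 0.003, 0, 0, 0.05], [0, 0, 0, 0.0045, 0, 0, 0.05], [0, 0, 0, 0.006, 0, 0, 0.05], [0, 0, 0, 0.0075, 0, 0, 0.05], [0, 0, 0, 0.008, 0, 0, 0.05]]])

```text
clock: 20.05
tcp_pos: [0.5537, -0.0711, 0.1423]
orientation: [0.664, -0.547, 0.339, 0.381]
wrist_force: [-0.4, 0.3, -0.1]
finger_gap: 0.0212
```

>>> step_arm(moves=[[[0, 0, 0, 0.0015, 0, 0, 0.05], [0, 0, 0, 0.003, 0, 0, 0.05], [0, 0, 0, 0.0045, 0, 0, 0.05], [0, 0, 0, 0.006, 0, 0, 0.05], [0, 0, 0, 0.007, 0, 0, 0.05], [0, 0, 0, 0.007, 0, 0, 0.05]]])

```text
clock: 20.65
tcp_pos: [0.5572, -0.0701, 0.1361]
orientation: [0.664, -0.547, 0.339, 0.381]
wrist_force: [-0.1, 0.4, -1.2]
finger_gap: 0.0212
```

Run:
```python
from h import *
st(); ins(.0)
```

```text
clk 20.65 j [-0.441  0.056 -0.685  0.42   0.333 -0.295] tcp [ 0.5572 -0.0701  0.1361] plateXYh [ 0.0001 -0.      0.0284] F [-0.1  0.4 -1.2] M [-0.1   0.55  0.09] gap 0.0212
delta rot [-0.0005, 0.0001, -0.0011] shift [0.0059, -0.0003, 0.0] deg 0.1 mm 5.9
```

About 6 mm to go; finer steps now.

>>> step_arm(moves=[[[0, 0, 0, 0.001, 0, 0, 0.05], [0, 0, 0, 0.002, 0, 0, 0.05], [0, 0, 0, 0.003, 0, 0, 0.05], [0, 0, 0, 0.004, 0, 0, 0.05], [0, 0, 0, 0.004, 0, 0, 0.05]]])

```text
clock: 21.15
tcp_pos: [0.5591, -0.0696, 0.1325]
orientation: [0.664, -0.547, 0.339, 0.381]
wrist_force: [-0.4, -0.0, -0.3]
finger_gap: 0.0212
```

>>> step_arm(moves=[[[0, 0, 0, 0.0007, 0, 0, 0.05], [0, 0, 0, 0.0014, 0, 0, 0.05], [0, 0, 0, 0.002, 0, 0, 0.05], [0, 0, 0, 0.002, 0, 0, 0.05]]])

```text
clock: 21.55
tcp_pos: [0.56, -0.0693, 0.1311]
orientation: [0.664, -0.547, 0.339, 0.381]
wrist_force: [-4.7, 0.5, 4.1]
finger_gap: 0.0204
```

Run:
```python
from h import *
st(); ins(.0)
im,d,s=shot('wrist','w13')
cv2.imwrite('pics/c13.png',cv2.resize(im[170:340,180:380,::-1],(700,595),interpolation=cv2.INTER_CUBIC))
```

```text
clk 21.55 j [-0.437  0.067 -0.688  0.404  0.331 -0.29 ] tcp [ 0.56   -0.0693  0.1311] plateXYh [ 0.0002 -0.0001  0.0227] F [-4.7  0.5  4.1] M [-0.02  0.82  0.14] gap 0.0204
delta rot [-0.0006, -0.0, -0.001] shift [0.0002, -0.0002, 0.0] deg 0.1 mm 0.3
```

View pics/c13.png

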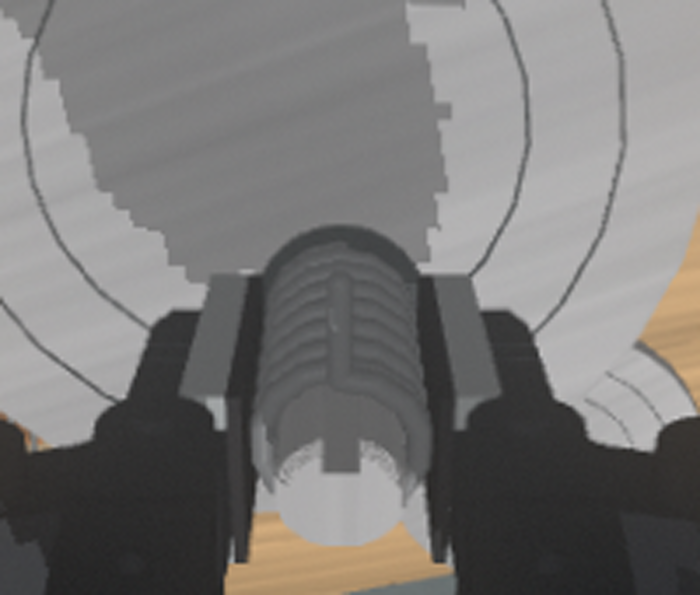

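The foot is at h≈0 with about 6 N along the axis. The stud end sticks out of the spring with its keyway in line with the leg, so it is home. I'll release and retract along the axis.

>>> step_arm(moves=[[[0, 0, 0, 0, 0, 0, 0.3], [0, 0, 0, 0, 0, 0, 0.5], [0, 0, 0, 0, 0, 0, 0.6], [0, 0, 0, 0, 0, 0, 0.6], [0, 0, 0, -0.02, 0, 0, 0.6], [0, 0, 0, -0.04, 0, 0, 0.6], [0, 0, 0, -0.065, 0, 0, 0.6], [0, 0, 0, -0.09, 0, 0, 0.6], [0, 0, 0, -0.11, -0.03, 0, 0.6], [0, 0, 0, -0.11, -0.06, 0, 0.6], [0, 0, 0, -0.11, -0.06, 0, 0.6]]])

```text
clock: 22.7
tcp_pos: [0.5637, -0.0926, 0.2586]
orientation: [0.664, -0.55, 0.337, 0.378]
wrist_force: [-0.4, 0.5, 0.1]
finger_gap: 0.0512
```

Run:
```python
from h import *
from scipy.optimize import least_squares
st()
im,d,s=shot('wrist','w14');shot('top','top2');shot('scene','scene2')
P=pcw(d,s['tcp_pos'],s['orientation']);S,n,up,y=plate(); V=P-S; X,Y,h=V@up,V@y,V@n
k=(h>.036)&(h<.047)&(np.hypot(X,Y)<.013);q=np.c_[X[k],Y[k],h[k]];print('spring top',k.sum(),q.min(0),q.max(0),np.percentile(q[:,2],[50,90]))
k=(h>.048)&(h<.057)&(np.hypot(X,Y)<.013);print('tip',k.sum(),X[k].mean(),Y[k].mean(),np.median(h[k]))
P=pc('top',np.load('pics/top2.npz')['d']);P0=pc('top',np.load('pics/top0.npz')['d'])
for nme in ['strap','cast','bur_stand','star_knob']:
    for r in env.silhouettes('top',nme)[:1]: print(nme,round(r['confidence'],2),np.round(r['uv']),np.median(P[r['mask']],0).round(4))
a=cv2.resize(im[:,:,::-1][60:200,200:340],(500,500),interpolation=cv2.INTER_CUBIC);cv2.imwrite('pics/c14.png',a)
```

```text
clk 22.7 j [-0.481 -0.034 -0.448  0.751  0.349 -0.334] tcp [ 0.5637 -0.0926  0.2586] plateXYh [ 0.0616 -0.0235  0.1344] F [-0.4  0.5  0.1] M [-0.15  0.49  0.05] gap 0.0512
spring top 351 [-0.0122753  -0.01022665  0.03653901] [0.00981004 0.01083346 0.04289993] [0.04054351 0.04183802]
tip 349 -5.978173413653849e-05 -0.0001955586430273357 0.051800036120702775
strap 0.96 [411. 228.] [ 0.5425 -0.2768  0.0162]
cast 0.8 [218. 148.] [0.7247 0.1228 0.0243]
bur_stand 0.91 [342. 140.] [ 0.7193 -0.1327  0.0579]
star_knob 0.72 [294. 302.] [ 0.3964 -0.0342  0.0231]
```

View pics/c14.png

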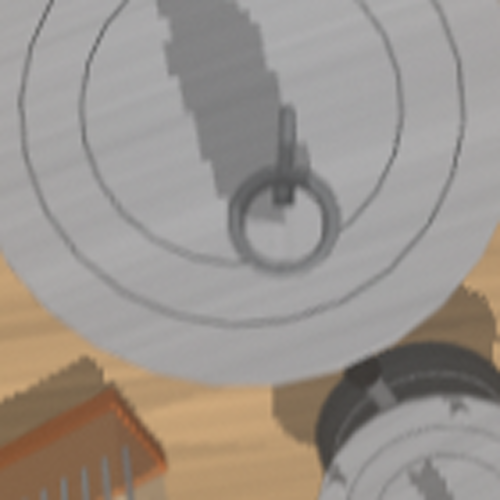

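View pics/top2.png

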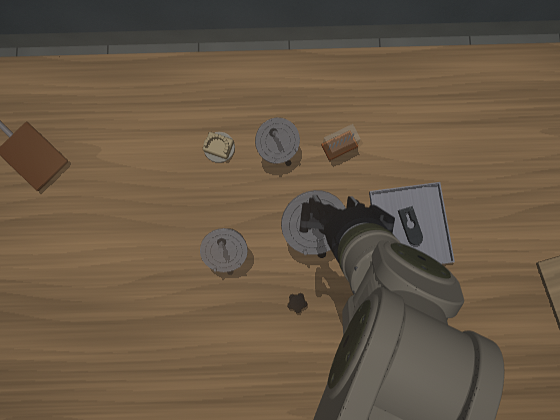

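The spring's rim is at about 41–42 mm above the plate, against its 42 mm length, so it sits home and concentric with the stud, and is released. The strap lies flat in the tray and the bystanders haven't moved. Handing in.

Run:
```python
from h import *
env.hand_in(); st()
```

```text
the job is handed in; nothing more can be done
the job is handed in; nothing more can be done
```

The job is handed in: the clamp strap lies flat in the parts tray and the lift spring sits home on the stud. It took about 23 s of the 72 s allowed. The environment gives no verdict, so this rests on my own checks.

- **Strap:** I slid it 22 mm uphill, lifted it off along the stud's axis and laid it in the tray. Its middle is within a few millimetres of the tray's centre. Its top measured 14.6 mm above the bench from the wrist camera; the coarser top camera read 16.2 mm for the same surface.
- **Spring:** The keyway was found by camera, about 20° from downhill towards the +y side. The tang went into it without a snag, so no feeling twists were needed. The only reading above about 2 N on the way down was roughly 6 N, when the spring met the plate.
- **Last checks:** After release, the spring's upper rim was 41–42 mm above the plate, against its 42 mm length. It was concentric with the stud to within about 1.5 mm, and the leg was in line with the keyway. The gripper was clear of everything.
- **Bystanders:** The cast, bur stand and star knob measured within 1 mm of where they started. No check failed.

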